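# Nest the parts strainers on the storage hook

## Task

Move the three parts strainers from the drain rack to the one storage hook, largest first, then the medium, then the small, so that their bowls nest. Lower each gently onto the arm of the hook and slide it back with a light but definite push until its handle butts against the stop collar or the handle already there, then leave all three hanging close up and still. Do not force the strainers or the hook, and do not disturb the other things on the bench.

Things in the scene. Friction and masses are not known exactly. Their poses are not given: they have to be found in the camera images.
- stand: Storage hook, fixed to the bench: grey drip tray 220 x 160 x 20 mm (x, y, z) with a steel post at x = +95 mm that bends over into one straight level arm above y = 0, pointing to -x (roughly towards the robot). Origin: centre of the tray's underside, z up. The hook is rigid. A proper push is 5 to 10 N; over 25 N on the hook or 15 N between handles is forcing.
- arm (a point): Upper side of the arm, 250 mm above the stand's origin; same axes. The arm is a 9 mm round bar, straight from x = +73 to -82 mm. A stop collar (22 mm across, 19 mm long) with a firm rubber buffer (8 N per mm) is clamped on it; where is NOT measured: its front face is somewhere from x = 0 to +42 mm: find it by touch (or see it).
- tip (a point): Centre of the 11 mm ball on the arm's tip, which is turned up at 45 degrees: at x = -91 mm in the stand's frame; the ball's top is 10 mm above the upper side of the straight arm.
- rack: Drain rack, fixed: grey drip tray 170 x 460 x 20 mm (x, y, z), posts at y = -218 and +218 mm, rail between their tops at x = +50 mm. Origin: centre of the tray's underside. Three 9 mm round pegs at y = -130, 0, +130 mm point to -x from the rail, upper side at z = 250 mm, straight to x = 0, then turned up 45 degrees to x = -6 mm (tip 7 mm higher). One strainer hangs on each, in any order.
- large: Large strainer, about 240 g: perforated steel bowl 112 mm across, 47 mm deep, blue handle end. Origin: middle of the upper end of its hanging slot, the spot that rests on peg or arm; z up. Bowl axis level, 152 mm below the origin; open side to -x (rim at x = -10 mm), back at x = +37 mm. Hanging close up, origins are 24 mm apart along the arm and each smaller bowl reaches into the larger untouched.
- grip (a point): Grip of the large strainer, 15 mm above its origin. All three handle ends are alike: a block 24 mm long in x (-12 to +12 mm), 27 mm wide in y. The solid grip reaches from z = 0 to 30 mm: hold it across y, fingers down, not reaching past its +x end face, which butts. Below it the slot passes through along x: 15 mm wide in y, 32 mm tall (z = 0 to -32 mm), so on a 9 mm bar it can be lifted 23 mm.
- medium: The medium strainer, about 190 g: same handle and frame as the large one; bowl 92 mm across, 44 mm deep (back at x = +34 mm).
- small: The small strainer, about 150 g: same handle and frame as the large one; bowl 72 mm across, 41 mm deep (back at x = +31 mm).
- board: Bystander: green circuit board 95 x 70 x 10 mm draining in the rack's tray. Origin: centre of underside.
- spool: Bystander: turquoise solder spool, 52 mm across, 28 mm tall, flat on the bench. Origin: centre of underside.
- pliers: Bystander: pliers with dark red handles, about 150 mm long, 13 mm thick, flat on the bench. Origin: at the pivot, underside.
- cutters: Bystander: cutters with blue handles, about 150 mm long, 13 mm thick, flat on the bench. Origin: at the pivot, underside.
- brush: Bystander: small cleaning brush, 150 mm long, lying on the bench. Origin: underside.
- bottle: Bystander: white dispenser bottle with blue cap, 54 mm across, 130 mm tall, behind the rack and hook. Origin: centre of underside.
- tin: Bystander: round brass flux tin with steel lid, 58 mm across, 26 mm tall, behind the rack. Origin: centre of underside.
Mind the look-alikes: they are no part of the job. What is shaped like the medium but brown is not meant.

How it is judged (in metres and radians):
On the way, in this order (a step that is already met when the one before it is completed fails the run):
1. the large strainer hangs on the arm of the storage hook and is pushed home (over 4.5 N on the hook) (z of large in the frame of stand between 0.2455 and 0.2545 m and y of large in the frame of stand between -0.006 and 0.006 m and x of large in the frame of stand between -0.075 and 0.06 m and angle between large's own z axis and vertical below 0.12 rad and contact force between large and stand above 4.5 N), for 0.2 s.
2. the medium strainer hangs on the arm and is pushed (over 4 N) against the large one's handle, which is backed by the collar (all of step 1 and z of medium in the frame of stand between 0.2455 and 0.2545 m and y of medium in the frame of stand between -0.006 and 0.006 m and x of medium in the frame of stand between -0.075 and 0.06 m and angle between medium's own z axis and vertical below 0.12 rad and x of medium in the frame of large between -0.0265 and -0.022 m and contact force between medium and large above 4 N), for 0.2 s.
3. the small strainer hangs on the arm and is pushed (over 4 N) against the medium one's handle (z of medium in the frame of stand between 0.2455 and 0.2545 m and y of medium in the frame of stand between -0.006 and 0.006 m and x of medium in the frame of stand between -0.075 and 0.06 m and angle between each of medium, small's own z axis and vertical below 0.12 rad and z of small in the frame of stand between 0.2455 and 0.2545 m and y of small in the frame of stand between -0.006 and 0.006 m and x of small in the frame of stand between -0.075 and 0.06 m and x of small in the frame of medium between -0.0265 and -0.022 m and contact force between small and medium above 4 N), for 0.2 s.
At the end, for the whole second after the job is handed in: All three strainers hang at rest on the arm, upright (7 degrees), slot resting on it (4 mm), large at the back, then medium, then small, neighbouring origins 22 to 26.5 mm apart along the arm (24 is touching) (z of large in the frame of stand between 0.2455 and 0.2545 m and y of large in the frame of stand between -0.006 and 0.006 m and x of large in the frame of stand between -0.075 and 0.06 m and angle between each of large, medium, small's own z axis and vertical below 0.12 rad and z of medium in the frame of stand between 0.2455 and 0.2545 m and y of medium in the frame of stand between -0.006 and 0.006 m and x of medium in the frame of stand between -0.075 and 0.06 m and z of small in the frame of stand between 0.2455 and 0.2545 m and y of small in the frame of stand between -0.006 and 0.006 m and x of small in the frame of stand between -0.075 and 0.06 m and x of medium in the frame of large between -0.0265 and -0.022 m and x of small in the frame of medium between -0.0265 and -0.022 m and linear speed of each of large, medium, small below 0.02 m/s and angular speed of each of large, medium, small below 0.2 rad/s).
It fails at once if a strainer is forced against the hook or its collar (over 25 N) (contact force between any of large, medium, small and stand above 25 N).
It fails at once if a strainer is forced against another (over 15 N) (contact force between large and medium above 15 N or contact force between any of medium, large and small above 15 N).
It fails at once if another thing on the bench is disturbed (moved 15 mm) (distance of any of board, spool, pliers, cutters, brush, bottle, tin from where it was at the start of the episode above 0.015 m).
It also fails if it takes over 72 s, if anything falls off the work surface, if the arm or the gripper's body presses on something with over 40 N, if the wrist force passes 120 N, or if a joint passes its speed limit or range.

## Robot

A 6-joint arm with a two-finger parallel gripper is mounted at the origin on the work surface. World frame = base frame: x ahead of the robot, y to its left, z up, the work surface at z = 0. Lengths are in mm, angles in rad, forces in N, time in s.
With the tool pointing down it reaches from about 400 to 825 mm from the base axis. Payload 7 kg.
Tool frame: the origin (TCP) lies on the centre line of the jaws, within the pads' length; the fingertips stand 14 mm ahead of it and the grasp point (between the pads) lies 5 mm behind it; z points along the fingers, y is the line along which they close (so a half turn about z gives the same grasp; the last joint's range is limited). The gripper opens to 88 mm and grips with 3 to 60 N. Pads are 19 mm wide; open, the fingers measure 130 mm over their backs; the gripper's body (78 mm by 193 mm) begins 47 mm behind the grasp point.
Start: joints at [-0.956, 0.359, 0.012, 0, -1.224, -0.288], TCP at [216.657, -639.261, 240.561] pointing down, gripper open.
Joint ranges: [-3.07, 3.07], [-1.43, 2.12], [-1.02, 1.25], [-3.03, 1.67], [-3.05, -0], [-3.03, 3.03]. Speed limits (rad/s): [2.39, 2.39, 3.01, 3.14, 3.14, 3.14].

## Interface

Orientations are given as a 3x3 rotation matrix whose columns are the frame's x, y, z axes.
In Python, from station import ctrl gives the robot as it stands.
- The arm moves only by the tool apply_moves, never from a script. Its argument "targets" is a list of rows, each an object with "delta_pos": the shift along the world's x, y, z in mm, a list of three; "yaw": the turn about the world's z in rad; "grip": the closure, from 0 (fully open) to 1 (shut). A call has 1 to 10 rows; each row shifts and turns the commanded pose from where the row before left it; what a row does not reach is not made up. A row lasts 1/12 s, in which the tool goes at most 41.7 mm and 7.16 degrees, less where a joint would pass 70% of its speed; a pose out of reach is approached as far as the arm can. A call is refused whole if a number of a shift passes 41.7 or a number of a turn 0.125, either way. A call with a gripper value outside its range is refused whole. The fingers move at their own pace and stop on an object; the grip force is fixed at half the most. Time passes only in rows, so rows that do not move let the fingers close. It gives the time, the measured TCP pose, the force, the opening and the grip force at its end, in the units of the state.
- ctrl.observe(): the state, without advancing time (a new reading comes with each control period).
- ctrl.get_image(name): name is "scene" or "top" or "wrist"; returns the picture (480x640x3 uint8, blue, green, red); there is no depth.
- ctrl.calibration(name): a dict with "fx", "fy", "cx", "cy" (pixels), "xyz" and "attitude" of the camera in the world. Camera axes: x right, y up, looking along -z (the intrinsics and any distortion apply to the point x, -y, -z); pixel columns grow to the right and rows downward; lengths in mm; the calibration is good to about 2 mm. A picture is of the moment at which its call begins: read the wrist's pose just before it. calibration takes no time and is no camera call; for the wrist camera it gives the pose at the moment of the call.
- ctrl.finish_job(): hands the job in; it is judged then, once.
The state is a dict: "clock": time; "qpos": joint angles; "dq": joint speeds; "joint_torque": joint torques, N m; "position": TCP position; "tool_rot": TCP orientation; "force": force on the tool from outside, world axes, zero at the start; "moment": the same for the moment, N m; "gripper_width": opening from 0.0 (shut) to 1.0 (fully open); "grasp_force": force on a finger pad.
Only numpy, scipy, OpenCV 4.12 (cv2) and the standard library are available. Lean on these libraries where they do the work, as an engineer would, in place of code of your own. Each camera call takes 0.05 s, during which the arm holds its last target. There are 200 camera calls.

## Working session

There is one attempt and no reset: what is moved stays moved. The work goes in short steps, Python scripts to look and compute and a tool call to move; the robot and the scene stay as the last step left them, time stands still between calls to the robot, and variables do not carry over. Pictures are saved under pics/ and viewed, at most 10 in all, crops included, and the job is handed in when it is done.

Besides the shell and the picture viewer there is one more tool, called as name([rows], argument=value, ...), one row to a line, values as JSON. apply_moves: Moves the arm, as the interface text tells. Its arguments: {"type":"object","properties":{"targets":{"type":"array","items":{"type":"object","properties":{"delta_pos":{"type":"array","items":{"type":"number"}},"yaw":{"type":"number"},"grip":{"type":"number"}}}}},"required":["targets"]}

```bash
mkdir -p pics; ls; python3 - <<'E'
from station import ctrl
import cv2,numpy as np
for n in("scene","top"):
    cv2.imwrite(f"pics/{n}0.png",ctrl.get_image(n)); print(n,ctrl.calibration(n))
print(ctrl.observe())
E
```

```text
pics
scene {'fx': 524.633013366736, 'fy': 524.633013366736, 'cx': 313.81610304298937, 'cy': 237.56634184117897, 'xyz': array([1000.44546288, -429.45883478, 1021.00443154]), 'attitude': array([[ 0.60596467, -0.61738789,  0.50163634],
       [ 0.7954806 ,  0.47359804, -0.37804168],
       [-0.00417563,  0.62812188,  0.77810376]])}
top {'fx': 581.9354511711405, 'fy': 581.9354511711405, 'cx': 322.2132037141746, 'cy': 244.2548577642453, 'xyz': array([ 312.38799017,   -6.80994771, 1539.30016115]), 'attitude': array([[ 0.02235391,  0.99390318, -0.10796653],
       [-0.99972592,  0.02297409,  0.00450365],
       [ 0.00695663,  0.10783627,  0.99414433]])}
{'clock': 0.1, 'qpos': array([-9.55886970e-01,  3.59314033e-01,  1.11601614e-02, -2.56210899e-04,
       -1.22407900e+00, -2.88113715e-01]), 'dq': array([ 0.00087165, -0.00143677,  0.00185861,  0.00122674,  0.00133912,
        0.00118043]), 'joint_torque': array([ 5.68022206e-04, -5.84162271e+01,  2.93749756e+01,  7.01553047e+00,
        1.01895348e-02, -8.87190754e-05]), 'position': array([ 216.52650357, -638.90900823,  239.7307888 ]), 'tool_rot': array([[-9.47103779e-01, -3.20926834e-01, -6.31887955e-04],
       [-3.20927407e-01,  9.47102886e-01,  1.31240654e-03],
       [ 1.77276431e-04,  1.44577536e-03, -9.99998939e-01]]), 'force': array([ 0.18273225, -0.53030178,  0.52774997]), 'moment': array([ 0.03262017, -0.03965228,  0.03362424]), 'grasp_force': 0.0, 'gripper_width': 1.0006274012564802}
```

View pics/scene0.png

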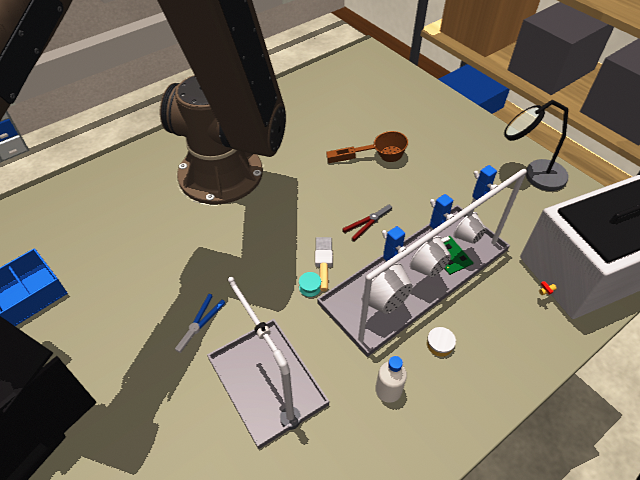

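View pics/top0.png

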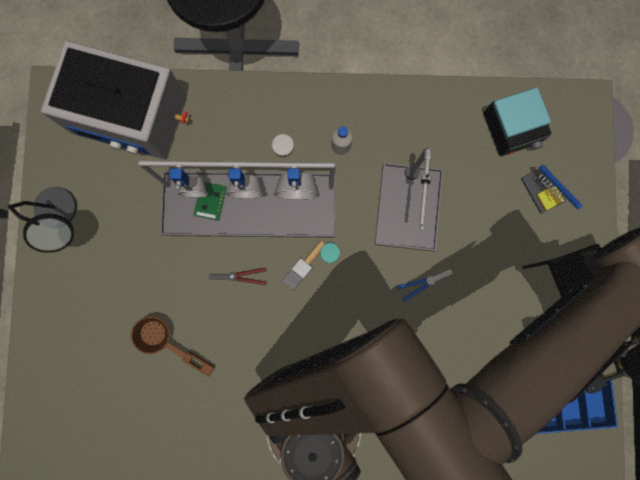

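Top view (640x480): the strainers' blue handle ends are at (294,178) large, (236,178) medium and (178,177) small. The hook arm runs from (423,228) to (428,152). Candidates to tell apart:
- The three steel strainers, in the scene view at (395,243), (441,210) and (485,180).
- The brown look-alike, at scene (391,146) and top (150,335), which I reject by its colour.

Next I measure coarsely and crop in close.

```bash
cat > h.py <<'E'
from station import ctrl
import cv2,numpy as np
def ray(c,u,v):
    d=np.array([(u-c["cx"])/c["fx"],-(v-c["cy"])/c["fy"],-1.]); return np.array(c["xyz"]),np.array(c["attitude"])@d
def onz(c,u,v,z):
    o,d=ray(c,u,v); return o+d*(z-o[2])/d[2]
def proj(c,P):
    p=(np.atleast_2d(P)-c["xyz"])@np.array(c["attitude"]); return np.c_[c["cx"]+c["fx"]*p[:,0]/-p[:,2],c["cy"]-c["fy"]*p[:,1]/-p[:,2]]
E
python3 - <<'E'
from h import *
t=ctrl.calibration("top");s=ctrl.calibration("scene")
for n,u,v,z in[("tip",423,228,255),("armback",426,165,250),("L",294,178,280),("M",236,178,280),("S",178,177,280),("rackTL",163,172,20),("rackBL",163,236,20),("rackBR",335,236,20),("stBL",376,245,20),("stBR",436,249,20),("stTL",385,165,20),("stTR",441,170,20),("railL",140,163,250),("railR",335,164,250)]: print(n,onz(t,u,v,z).round())
for n,u,v,z in[("tip",231,280,255),("L",396,233,280),("M",443,202,280),("S",487,172,280),("collar",263,328,250)]: print("scene",n,onz(s,u,v,z).round())
print(ctrl.calibration("wrist"))
a=cv2.imread("pics/top0.png")[140:260,130:450];b=cv2.imread("pics/scene0.png")
a=cv2.resize(a,(800,300),interpolation=3);b=np.hstack([cv2.resize(b[260:410,200:400],(400,300),interpolation=3),cv2.resize(b[160:310,340:540],(400,300),interpolation=3)])
cv2.imwrite("pics/m1.png",np.vstack([a,b]))
E
```

```text
tip [ 494. -236.  255.]
armback [ 638. -244.  250.]
L [595.  53. 280.]
M [591. 181. 280.]
S [591. 308. 280.]
rackTL [661. 414.  20.]
rackBL [490. 405.  20.]
rackBR [500. -47.  20.]
stBL [ 479. -155.   20.]
stBR [ 472. -313.   20.]
stTL [ 694. -176.   20.]
stTR [ 684. -326.   20.]
railL [627. 403. 250.]
railR [636. -37. 250.]
scene tip [ 494. -231.  255.]
scene L [606.  56. 280.]
scene M [604. 180. 280.]
scene S [600. 310. 280.]
scene collar [ 605. -239.  250.]
{'fx': 351.5756582200732, 'fy': 351.5756582200732, 'cx': 316.1215373431152, 'cy': 239.894748702336, 'xyz': array([ 143.21511729, -664.30201875,  383.59593057]), 'attitude': array([[-0.32060388, -0.90737634, -0.27181121],
       [ 0.94721277, -0.30679962, -0.09306965],
       [ 0.00105763, -0.28730154,  0.9578396 ]])}
```

View pics/m1.png

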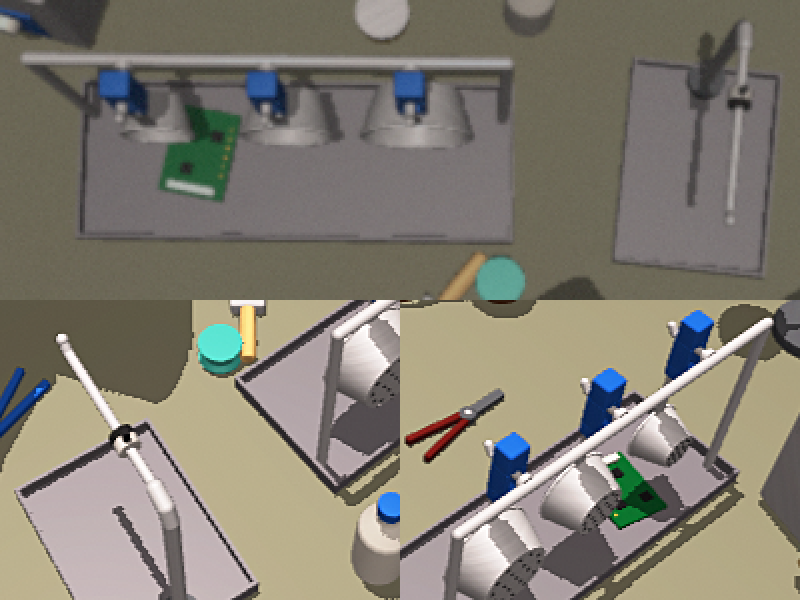

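The crop confirms it: three steel strainers with blue ends, the bowl at right (410,115) largest, the middle medium and the left smallest. The black-and-white collar on the hook is at crop (739,100). Next I move to view the hook with the wrist camera.

apply_moves([
  {"delta_pos": [15, 22, 30], "yaw": -0.04, "grip": 0},
  {"delta_pos": [22, 31, 14], "yaw": -0.04, "grip": 0},
  {"delta_pos": [22, 31, 14], "yaw": -0.04, "grip": 0},
  {"delta_pos": [22, 31, 14], "yaw": -0.04, "grip": 0},
  {"delta_pos": [22, 31, 14], "yaw": -0.04, "grip": 0},
  {"delta_pos": [22, 31, 14], "yaw": -0.04, "grip": 0},
  {"delta_pos": [22, 31, 14], "yaw": -0.04, "grip": 0},
  {"delta_pos": [22, 31, 14], "yaw": -0.047, "grip": 0},
  {"delta_pos": [22, 31, 14], "yaw": 0, "grip": 0},
  {"delta_pos": [22, 31, 8], "yaw": 0, "grip": 0},
])

```text
clock: 0.93
position: [430.5, -336.7, 392.2]
tool_rot: [[-1.0, 0.0, 0.001], [0.0, 1.0, -0.001], [-0.001, -0.001, -1.0]]
force: [0.7, -1.2, 0.4]
gripper_width: 1.001
grasp_force: 0.0
```

apply_moves([
  {"delta_pos": [22, 31, 0], "yaw": 0, "grip": 0},
  {"delta_pos": [22, 31, 0], "yaw": 0, "grip": 0},
  {"delta_pos": [22, 31, 0], "yaw": 0, "grip": 0},
  {"delta_pos": [5, 10, 0], "yaw": 0, "grip": 0},
  {"delta_pos": [0, 0, 0], "yaw": 0, "grip": 0},
  {"delta_pos": [0, 0, 0], "yaw": 0, "grip": 0},
])

```text
clock: 1.43
position: [500.8, -234.6, 390.2]
tool_rot: [[-1.0, -0.002, -0.001], [-0.002, 1.0, 0.0], [0.001, 0.0, -1.0]]
force: [-1.0, 0.0, -0.1]
gripper_width: 1.003
grasp_force: 0.0
```

```bash
python3 - <<'E'
from h import *
import pickle
c=ctrl.calibration("wrist");im=ctrl.get_image("wrist");cv2.imwrite("pics/w1.png",im);pickle.dump(c,open("w1.pkl","wb"))
o=ctrl.observe();print(o["clock"],o["position"].round(1),o["tool_rot"].round(3),o["qpos"].round(2))
E
```

```text
1.4833 [ 500.5 -235.3  390.3] [[-1.    -0.001 -0.001]
 [-0.001  1.    -0.   ]
 [ 0.001 -0.    -1.   ]] [-0.09  0.1   0.    0.   -1.48 -1.49]
```

View pics/w1.png

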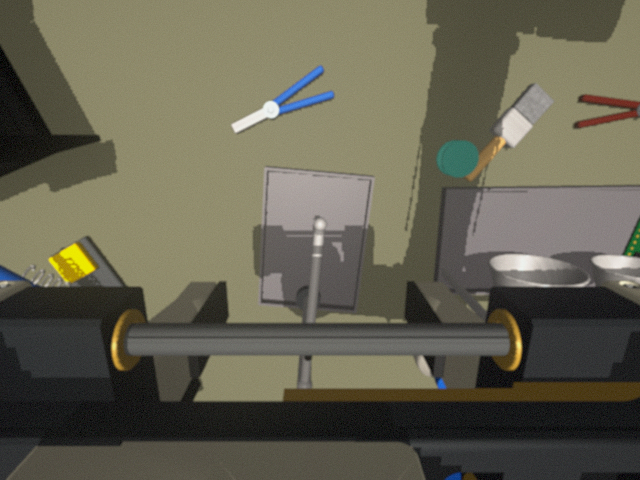

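The wrist view (up is -x, right is +y) shows the ball tip at (320,224), the arm running down to (305,380), and the stand tray corners at (265,168), (373,177), (261,302) and (355,312). I'll fit the stand pose from all three views.

```bash
python3 - <<'E'
from h import *
import pickle
from scipy.optimize import least_squares
w=pickle.load(open("w1.pkl","rb"));t=ctrl.calibration("top");s=ctrl.calibration("scene")
im=cv2.imread("pics/w1.png")
for v in(262,285,305): print(v,im[v,300:332].sum(1))
A=lambda x,y:[x,y,20]
m=lambda u,v:(130+u/2.5,140+v/2.5)
q=lambda u,v:(200+u/2,260+(v-300)/2)
obs=[(w,(320,224),[-91,0,254.5]),(w,(265,168),A(-110,-80)),(w,(373,177),A(-110,80)),(w,(261,302),A(110,-80)),(w,(355,312),A(110,80)),
(t,m(730,220),[-91,0,254.5]),(t,m(635,60),A(110,80)),(t,m(778,76),A(110,-80)),(t,m(762,275),A(-110,-80)),(t,m(614,262),A(-110,80)),
(s,q(62,340),[-91,0,254.5]),(s,q(18,492),A(-110,-80)),(s,q(150,423),A(-110,80)),(s,q(258,585),A(110,80))]
def pose(p,P):
    c,d=np.cos(p[2]),np.sin(p[2]);return np.array([p[0]+c*P[0]-d*P[1],p[1]+d*P[0]+c*P[1],P[2]])
def fit(o):
    f=lambda p:np.concatenate([(proj(c,pose(p,P))[0]-uv) for c,uv,P in o])
    r=least_squares(f,[585,-240,-.06],loss="soft_l1",x_scale=[1,1,.01]);return r.x,f(r.x)
for o in(obs,obs[:5],obs[5:10],obs[10:]):
    p,e=fit(o);print(p.round(4),e.round(1),"tip",pose(p,[-91,0,0]).round(1))
print(onz(w,320,224,254.5),onz(w,305,380,245.5))
E
```

```text
262 [260 269 277 284 281 275 270 259 272 268 269 285 301 357 377 401 402 384
 357 338 308 278 266 264 271 277 274 261 259 268 282 264]
285 [260 254 267 241 231 225 212 215 223 268 324 351 383 382 394 370 355 323
 289 261 250 279 261 249 272 270 274 243 258 262 260 255]
305 [195 196 202 214 234 232 234 269 325 352 368 384 393 372 352 331 286 213
 182 185 169 143 161 157 171 173 177 154 173 167 151 173]
[ 5.844712e+02 -2.399460e+02 -8.870000e-02] [-0.2  0.4 -1.  -1.2  1.4 -0.1 -3.5  2.8  0.9  0.9 -1.1 -0.2 -1.4 -1.7
  1.1 -1.5  0.1  0.5 -1.3 -1.1 -0.3  0.2 -2.6 -1.5 -1.6 -3.  -0.3 -0.9] tip [ 493.8 -231.9    0. ]
[ 5.842296e+02 -2.396040e+02 -8.640000e-02] [ 0.   0.  -0.9 -1.2  1.5 -0.4 -3.1  2.8  1.3  0.6] tip [ 493.6 -231.8    0. ]
[ 5.825886e+02 -2.412030e+02 -8.030000e-02] [-0.2  0.7 -1.3 -0.8  1.2 -1.1  0.9  1.  -0.5 -0.1] tip [ 491.9 -233.9    0. ]
[ 5.874587e+02 -2.398702e+02 -9.300000e-02] [ 0.8  1.2 -1.7 -0.7 -0.5 -2.   0.6  0.5] tip [ 496.9 -231.4    0. ]
[ 493.52951077 -231.75594897  254.5       ] [ 652.09667689 -245.53677382  245.5       ]
```

apply_moves([
  {"delta_pos": [9, 40, 0], "yaw": 0, "grip": 0},
  {"delta_pos": [9, 40, 0], "yaw": 0, "grip": 0},
  {"delta_pos": [9, 40, 0], "yaw": 0, "grip": 0},
  {"delta_pos": [9, 40, 0], "yaw": 0, "grip": 0},
  {"delta_pos": [9, 40, 0], "yaw": 0, "grip": 0},
  {"delta_pos": [9, 40, 0], "yaw": 0, "grip": 0},
  {"delta_pos": [9, 40, 0], "yaw": 0, "grip": 0},
  {"delta_pos": [9, 40, 0], "yaw": 0, "grip": 0},
  {"delta_pos": [9, 35, 0], "yaw": 0, "grip": 0},
  {"delta_pos": [9, 20, 0], "yaw": 0, "grip": 0},
])

```text
clock: 2.32
position: [590.9, 141.6, 390.3]
tool_rot: [[-1.0, 0.0, -0.0], [0.0, 1.0, 0.0], [0.0, 0.0, -1.0]]
force: [-0.4, 0.4, 0.8]
gripper_width: 1.002
grasp_force: 0.0
```

apply_moves([
  {"delta_pos": [10, 40, 0], "yaw": 0, "grip": 0},
  {"delta_pos": [0, 0, 0], "yaw": 0, "grip": 0},
  {"delta_pos": [0, 0, 0], "yaw": 0, "grip": 0},
])

```text
clock: 2.57
position: [601.1, 180.2, 389.3]
tool_rot: [[-1.0, -0.0, -0.002], [-0.0, 1.0, -0.001], [0.002, -0.001, -1.0]]
force: [-0.4, -0.3, 0.4]
gripper_width: 0.999
grasp_force: 0.0
```

```bash
python3 - <<'E'
from h import *
import pickle
c=ctrl.calibration("wrist");im=ctrl.get_image("wrist");cv2.imwrite("pics/w2.png",im);pickle.dump(c,open("w2.pkl","wb"))
print(ctrl.observe()["position"].round(1))
E
```

```text
[600.9 179.2 389.9]
```

View pics/w2.png

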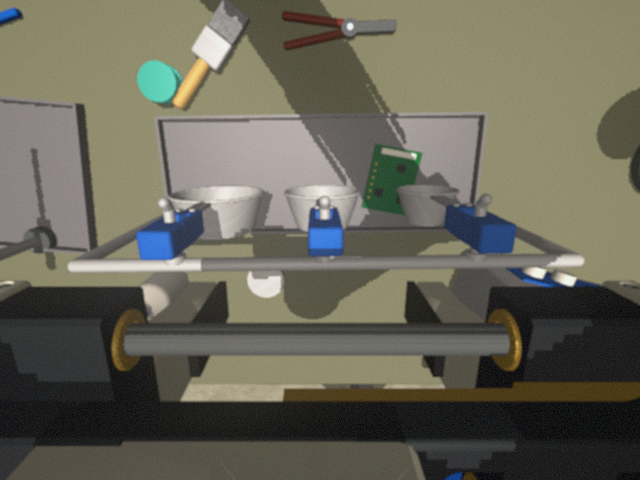

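The wrist view shows the rack from above: blue ends of the large at (171,235), medium at (325,230) and small at (480,230), with pegs at x<0 of each and the rail at row ~264. I'll zoom in on the handle tops.

```bash
python3 - <<'E'
import cv2,numpy as np
a=cv2.imread("pics/w2.png")
cr=[cv2.resize(a[190:270,x:x+80],(260*1,260),interpolation=0) for x in(130,285,440)]
cv2.imwrite("pics/m2.png",np.hstack(cr))
E
```

```text
(no output)
```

View pics/m2.png

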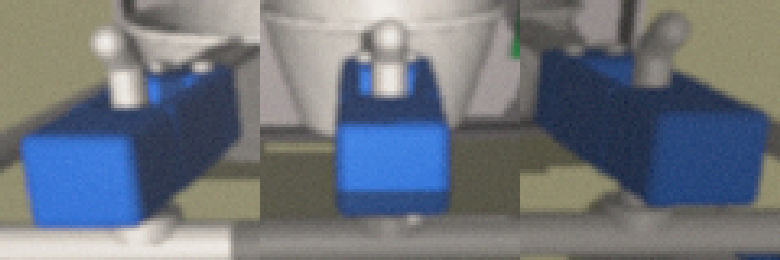

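The crop shows the top faces in crop px (scale 3.25): large (22..138, 138..226), medium (337..447, 123..213, the lower strip being a shadow) and small (652..765, 115..205).

```bash
python3 - <<'E'
from h import *
import pickle
w=pickle.load(open("w2.pkl","rb"))
for n,o,C in[("L",130,[(22,138),(135,138),(140,226),(35,227)]),("M",285,[(77,123),(187,123),(184,213),(80,213)]),("S",440,[(132,115),(247,115),(237,205),(135,206)])]:
    P=np.array([onz(w,o+u/3.25,190+v/3.25,280) for u,v in C]);print(n,P[:,:2].round(1).tolist(),P.mean(0).round(1))
R=[onz(w,*p,20)[:2].round(1) for p in((158,118),(486,114))];print(R)
print([onz(w,u,v,250).round(1) for u,v in((75,266),(578,260))])
E
```

```text
L [[593.7, 45.6], [593.7, 71.6], [615.1, 70.3], [615.4, 45.5]] [604.5  58.3 280. ]
M [[590.0, 174.2], [590.0, 199.4], [611.8, 199.1], [611.8, 174.8]] [600.9 186.9 280. ]
S [[588.1, 301.8], [588.1, 328.0], [609.8, 329.2], [610.0, 305.4]] [599.  316.1 280. ]
[array([501.3, -39.1]), array([496.1, 413. ])]
[array([631.9, -27.9, 250. ]), array([626.2, 403.5, 250. ])]
```

apply_moves([
  {"delta_pos": [1, -40.5, -5], "yaw": 0.012, "grip": 0},
  {"delta_pos": [1, -40.5, -5], "yaw": 0, "grip": 0},
  {"delta_pos": [1, -40.5, -5], "yaw": 0, "grip": 0},
  {"delta_pos": [0, 0, -35], "yaw": 0, "grip": 0},
  {"delta_pos": [0, 0, -35], "yaw": 0, "grip": 0},
  {"delta_pos": [0, 0, -25], "yaw": 0, "grip": 0},
  {"delta_pos": [0, 0, -12], "yaw": 0, "grip": 0},
  {"delta_pos": [0, 0, -6.5], "yaw": 0, "grip": 0},
  {"delta_pos": [0, 0, 0], "yaw": 0, "grip": 0},
  {"delta_pos": [0, 0, 0], "yaw": 0, "grip": 0.5},
])

```text
clock: 3.45
position: [604.0, 57.3, 263.2]
tool_rot: [[-1.0, -0.011, 0.001], [-0.011, 1.0, -0.0], [-0.001, -0.0, -1.0]]
force: [-0.2, 0.2, -0.8]
gripper_width: 0.968
grasp_force: 0.0
```

apply_moves([
  {"delta_pos": [0, 0, 0], "yaw": 0, "grip": 0.6},
  {"delta_pos": [0, 0, 0], "yaw": 0, "grip": 0.65},
  {"delta_pos": [0, 0, 0], "yaw": 0, "grip": 0.8},
  {"delta_pos": [0, 0, 0], "yaw": 0, "grip": 1},
  {"delta_pos": [0, 0, 0], "yaw": 0, "grip": 1},
  {"delta_pos": [0, 0, 0], "yaw": 0, "grip": 1},
])

```text
clock: 3.95
position: [603.7, 58.4, 262.2]
tool_rot: [[-1.0, -0.012, 0.0], [-0.012, 1.0, 0.0], [-0.0, 0.0, -1.0]]
force: [-1.7, -0.2, -0.7]
gripper_width: 0.531
grasp_force: 0.0
```

```bash
python3 - <<'E'
from h import *
o=ctrl.observe();print(o["clock"],o["position"].round(1),o["gripper_width"]*88,o["grasp_force"],o["force"])
cv2.imwrite("pics/a.png",ctrl.get_image("scene"))
E
```

```text
3.95 [603.7  58.4 262.2] 46.763418710090406 0.0 [-1.71340369 -0.21299415 -0.72538416]
```

apply_moves([
  {"delta_pos": [0, 0, 0], "yaw": 0, "grip": 1},
  {"delta_pos": [0, 0, 0], "yaw": 0, "grip": 1},
  {"delta_pos": [0, 0, 0], "yaw": 0, "grip": 1},
  {"delta_pos": [0, 0, 0], "yaw": 0, "grip": 1},
  {"delta_pos": [0, 0, 0], "yaw": 0, "grip": 1},
])

```text
clock: 4.42
position: [603.7, 58.2, 262.1]
tool_rot: [[-1.0, -0.012, -0.0], [-0.012, 1.0, -0.0], [0.0, -0.0, -1.0]]
force: [-1.1, -1.5, 0.1]
gripper_width: 0.311
grasp_force: 30.0
```

apply_moves([
  {"delta_pos": [0, 0, 0], "yaw": 0, "grip": 1},
  {"delta_pos": [0, 0, 4], "yaw": 0, "grip": 1},
  {"delta_pos": [0, 0, 5], "yaw": 0, "grip": 1},
  {"delta_pos": [0, 0, 5], "yaw": 0, "grip": 1},
  {"delta_pos": [0, 0, 0], "yaw": 0, "grip": 1},
  {"delta_pos": [0, 0, 0], "yaw": 0, "grip": 1},
])

```text
clock: 4.92
position: [603.8, 58.4, 276.5]
tool_rot: [[-1.0, -0.012, 0.001], [-0.012, 1.0, 0.0], [-0.001, 0.0, -1.0]]
force: [-0.4, -0.3, -2.2]
gripper_width: 0.308
grasp_force: 30.0
```

apply_moves([
  {"delta_pos": [-5, 0, 0], "yaw": 0, "grip": 1},
  {"delta_pos": [-10, -0.1, 0], "yaw": 0, "grip": 1},
  {"delta_pos": [-15, -0.2, 0], "yaw": 0, "grip": 1},
  {"delta_pos": [-15, -0.2, 0], "yaw": 0, "grip": 1},
  {"delta_pos": [-10, -0.1, 0], "yaw": 0, "grip": 1},
  {"delta_pos": [-5, -0.1, 0], "yaw": 0, "grip": 1},
  {"delta_pos": [0, 0, 0], "yaw": 0, "grip": 1},
])

```text
clock: 5.5
position: [542.6, 57.5, 276.6]
tool_rot: [[-1.0, -0.012, 0.001], [-0.012, 1.0, 0.0], [-0.001, 0.0, -1.0]]
force: [0.5, 1.3, -1.5]
gripper_width: 0.302
grasp_force: 30.0
```

apply_moves([
  {"delta_pos": [-5, -10, 2], "yaw": -0.01, "grip": 1},
  {"delta_pos": [-8, -20, 0], "yaw": -0.01, "grip": 1},
  {"delta_pos": [-10, -30, 0], "yaw": -0.01, "grip": 1},
  {"delta_pos": [-12, -34, 0], "yaw": -0.01, "grip": 1},
  {"delta_pos": [-12, -36, 0], "yaw": -0.01, "grip": 1},
  {"delta_pos": [-12, -36, 0], "yaw": -0.01, "grip": 1},
  {"delta_pos": [-12, -34, 0], "yaw": -0.01, "grip": 1},
  {"delta_pos": [-10, -30, 0], "yaw": -0.01, "grip": 1},
  {"delta_pos": [-6, -25, 0], "yaw": -0.01, "grip": 1},
  {"delta_pos": [-3, -15, 0], "yaw": -0.0086, "grip": 1},
])

```text
clock: 6.33
position: [452.7, -215.2, 278.3]
tool_rot: [[-0.996, 0.089, 0.0], [0.089, 0.996, -0.001], [-0.0, -0.001, -1.0]]
force: [0.8, 0.6, -2.3]
gripper_width: 0.31
grasp_force: 30.0
```

apply_moves([
  {"delta_pos": [-1.7, -10, 0], "yaw": 0, "grip": 1},
  {"delta_pos": [0, -5.8, 0], "yaw": 0, "grip": 1},
  {"delta_pos": [0, 0, 0], "yaw": 0, "grip": 1},
  {"delta_pos": [0, 0, 0], "yaw": 0, "grip": 1},
])

```text
clock: 6.67
position: [452.2, -228.1, 277.9]
tool_rot: [[-0.996, 0.087, -0.0], [0.087, 0.996, 0.0], [0.0, 0.0, -1.0]]
force: [-0.9, 0.6, -1.9]
gripper_width: 0.302
grasp_force: 30.0
```

```bash
python3 - <<'E'
from h import *
import pickle
o=ctrl.observe();print(o["clock"],o["position"].round(1),o["force"].round(1),o["moment"].round(2))
a=ctrl.get_image("scene");w=ctrl.get_image("wrist")
cv2.imwrite("pics/m3.png",np.vstack([np.hstack([cv2.resize(a[190:415,120:420],(400,300),interpolation=3),cv2.resize(w,(400,300))]),cv2.resize(w[200:312,170:470],(800,300),interpolation=3)]))
E
```

```text
6.6667 [ 452.2 -228.1  277.9] [-0.9  0.6 -1.9] [ 0.03 -0.02 -0.01]
```

View pics/m3.png

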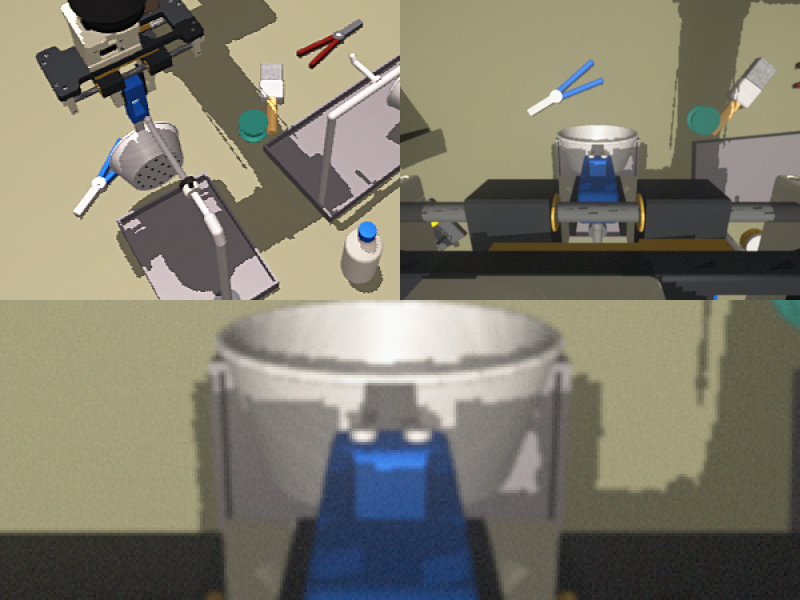

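The picture shows the large strainer held square, its slot facing the arm tip and the arm centred behind it at (600,232) in the mosaic. I'll thread it on slowly.

apply_moves([
  {"delta_pos": [4.98, -0.43, 0], "yaw": 0, "grip": 1},
  {"delta_pos": [8.96, -0.78, 0], "yaw": 0, "grip": 1},
  {"delta_pos": [4.98, -0.43, 0], "yaw": 0, "grip": 1},
  {"delta_pos": [4.98, -0.43, 0], "yaw": 0, "grip": 1},
  {"delta_pos": [4.98, -0.43, 0], "yaw": 0, "grip": 1},
  {"delta_pos": [4.98, -0.43, 0], "yaw": 0, "grip": 1},
])

```text
clock: 7.27
position: [486.5, -231.1, 277.9]
tool_rot: [[-0.996, 0.087, -0.0], [0.087, 0.996, 0.0], [0.0, 0.0, -1.0]]
force: [0.6, 0.0, -2.4]
gripper_width: 0.309
grasp_force: 30.0
```

apply_moves([
  {"delta_pos": [4.98, -0.43, 0], "yaw": 0, "grip": 1},
  {"delta_pos": [4.98, -0.43, 0], "yaw": 0, "grip": 1},
  {"delta_pos": [4.98, -0.43, 0], "yaw": 0, "grip": 1},
  {"delta_pos": [0, 0, 0], "yaw": 0, "grip": 1},
])

```text
clock: 7.6
position: [501.7, -232.6, 277.9]
tool_rot: [[-0.996, 0.087, -0.0], [0.087, 0.996, -0.0], [0.0, -0.0, -1.0]]
force: [0.2, -1.7, -2.5]
gripper_width: 0.31
grasp_force: 30.0
```

apply_moves([
  {"delta_pos": [7.97, -0.69, 0], "yaw": 0, "grip": 1},
  {"delta_pos": [7.97, -0.69, 0], "yaw": 0, "grip": 1},
  {"delta_pos": [7.97, -0.69, 0], "yaw": 0, "grip": 1},
  {"delta_pos": [7.97, -0.69, 0], "yaw": 0, "grip": 1},
  {"delta_pos": [0, 0, 0], "yaw": 0, "grip": 1},
])

```text
clock: 8.02
position: [534.3, -235.4, 277.6]
tool_rot: [[-0.996, 0.086, -0.0], [0.086, 0.996, -0.0], [0.0, -0.0, -1.0]]
force: [-0.0, -1.0, -2.4]
gripper_width: 0.307
grasp_force: 30.0
```

apply_moves([
  {"delta_pos": [0, 0, -5], "yaw": 0, "grip": 1},
  {"delta_pos": [0, 0, -5], "yaw": 0, "grip": 1},
  {"delta_pos": [0, 0, -3], "yaw": 0, "grip": 1},
  {"delta_pos": [0, 0, -1], "yaw": 0, "grip": 1},
  {"delta_pos": [0, 0, 0], "yaw": 0, "grip": 1},
  {"delta_pos": [0, 0, 0], "yaw": 0, "grip": 1},
])

```text
clock: 8.52
position: [532.5, -235.3, 264.2]
tool_rot: [[-0.996, 0.087, 0.0], [0.087, 0.996, -0.0], [-0.0, -0.0, -1.0]]
force: [-1.0, -0.1, -2.5]
gripper_width: 0.302
grasp_force: 30.0
```

apply_moves([
  {"delta_pos": [0, 0, -0.7], "yaw": 0, "grip": 1},
  {"delta_pos": [0, 0, -0.5], "yaw": 0, "grip": 1},
  {"delta_pos": [0, 0, 0], "yaw": 0, "grip": 1},
  {"delta_pos": [0, 0, 0], "yaw": 0, "grip": 1},
])

```text
clock: 8.85
position: [532.6, -235.2, 262.9]
tool_rot: [[-0.996, 0.087, 0.0], [0.087, 0.996, -0.0], [-0.0, -0.0, -1.0]]
force: [0.0, -0.8, -2.2]
gripper_width: 0.305
grasp_force: 30.0
```

apply_moves([
  {"delta_pos": [0, 0, -0.5], "yaw": 0, "grip": 1},
  {"delta_pos": [0, 0, -0.5], "yaw": 0, "grip": 1},
  {"delta_pos": [0, 0, 0], "yaw": 0, "grip": 1},
  {"delta_pos": [0, 0, 0], "yaw": 0, "grip": 1},
])

```text
clock: 9.18
position: [532.7, -235.3, 262.1]
tool_rot: [[-0.996, 0.087, 0.0], [0.087, 0.996, -0.0], [-0.0, -0.0, -1.0]]
force: [0.6, 0.6, 0.1]
gripper_width: 0.311
grasp_force: 30.0
```

apply_moves([
  {"delta_pos": [4.98, -0.43, 0], "yaw": 0, "grip": 1},
  {"delta_pos": [4.98, -0.43, 0], "yaw": 0, "grip": 1},
  {"delta_pos": [4.98, -0.43, 0], "yaw": 0, "grip": 1},
  {"delta_pos": [4.98, -0.43, 0], "yaw": 0, "grip": 1},
  {"delta_pos": [2.99, -0.26, 0], "yaw": 0, "grip": 1},
  {"delta_pos": [0, 0, 0], "yaw": 0, "grip": 1},
])

```text
clock: 9.68
position: [556.7, -237.5, 262.1]
tool_rot: [[-0.996, 0.086, 0.001], [0.086, 0.996, -0.001], [-0.001, -0.001, -1.0]]
force: [0.8, -1.5, 1.4]
gripper_width: 0.307
grasp_force: 30.0
```

apply_moves([
  {"delta_pos": [4.98, -0.43, 0], "yaw": 0, "grip": 1},
  {"delta_pos": [4.98, -0.43, 0], "yaw": 0, "grip": 1},
  {"delta_pos": [2.99, -0.26, 0], "yaw": 0, "grip": 1},
  {"delta_pos": [0, 0, 0], "yaw": 0, "grip": 1},
])

```text
clock: 10.02
position: [569.4, -238.5, 262.1]
tool_rot: [[-0.996, 0.087, 0.001], [0.087, 0.996, -0.0], [-0.001, -0.0, -1.0]]
force: [0.1, -0.8, 2.4]
gripper_width: 0.306
grasp_force: 30.0
```

```bash
python3 - <<'E'
from h import *
t=ctrl.calibration("top");s=ctrl.calibration("scene")
a=cv2.imread("pics/scene0.png");b=cv2.imread("pics/top0.png")
# project arm axis samples, print brightness -> collar front
th=-.0866
for x in range(-10,50,3):
    P=[584.2+x*np.cos(th),-239.6+x*np.sin(th),250]
    u=proj(s,P)[0];v=proj(t,P)[0]
    print(x,u.round(1),a[int(u[1]+.5),int(u[0]+.5)].sum(),v.round(1),b[int(v[1]+.5),int(v[0]+.5)].sum())
E
```

```text
-10 [252.6 315. ] 760 [423.7 192.8] 473
-7 [253.5 316.4] 755 [423.9 191.5] 468
-4 [254.3 317.7] 752 [424.  190.2] 455
-1 [255.2 319. ] 757 [424.1 188.9] 452
2 [256.  320.3] 760 [424.2 187.6] 453
5 [256.9 321.6] 765 [424.3 186.3] 432
8 [257.7 323. ] 708 [424.5 185. ] 424
11 [258.6 324.3] 73 [424.6 183.7] 466
14 [259.4 325.6] 101 [424.7 182.4] 228
17 [260.3 327. ] 159 [424.8 181.1] 112
20 [261.2 328.3] 210 [424.9 179.8] 110
23 [262.  329.7] 0 [425.1 178.5] 212
26 [262.9 331.1] 413 [425.2 177.2] 320
29 [263.8 332.4] 398 [425.3 175.9] 303
32 [264.7 333.8] 765 [425.4 174.6] 291
35 [265.6 335.2] 765 [425.5 173.3] 433
38 [266.5 336.6] 752 [425.7 172. ] 464
41 [267.4 337.9] 755 [425.8 170.8] 471
44 [268.2 339.3] 760 [425.9 169.5] 456
47 [269.1 340.7] 757 [426.  168.2] 451
```

apply_moves([
  {"delta_pos": [3.98, -0.35, 0], "yaw": 0, "grip": 1},
  {"delta_pos": [3.98, -0.35, 0], "yaw": 0, "grip": 1},
  {"delta_pos": [1, -0.09, 0], "yaw": 0, "grip": 1},
  {"delta_pos": [1, -0.09, 0], "yaw": 0, "grip": 1},
  {"delta_pos": [0, 0, 0], "yaw": 0, "grip": 1},
])

```text
clock: 10.43
position: [578.6, -239.3, 262.0]
tool_rot: [[-0.996, 0.087, 0.0], [0.087, 0.996, -0.0], [-0.0, -0.0, -1.0]]
force: [-2.5, -1.0, 3.9]
gripper_width: 0.305
grasp_force: 30.0
```

apply_moves([
  {"delta_pos": [1, -0.09, 0], "yaw": 0, "grip": 1},
  {"delta_pos": [1, -0.09, 0], "yaw": 0, "grip": 1},
  {"delta_pos": [0, 0, 0], "yaw": 0, "grip": 1},
])

```text
clock: 10.68
position: [580.6, -239.5, 262.0]
tool_rot: [[-0.996, 0.087, 0.0], [0.087, 0.996, -0.0], [-0.0, -0.0, -1.0]]
force: [-3.7, -0.2, 5.4]
gripper_width: 0.305
grasp_force: 30.0
```

apply_moves([
  {"delta_pos": [0, 0, 0.6], "yaw": 0, "grip": 1},
  {"delta_pos": [0, 0, 0], "yaw": 0, "grip": 1},
  {"delta_pos": [0, 0, 0], "yaw": 0, "grip": 1},
])

```text
clock: 10.93
position: [580.6, -239.3, 262.1]
tool_rot: [[-0.996, 0.087, 0.0], [0.087, 0.996, 0.0], [-0.0, 0.0, -1.0]]
force: [-0.2, -1.1, 0.9]
gripper_width: 0.305
grasp_force: 30.0
```

apply_moves([
  {"delta_pos": [1, -0.09, 0], "yaw": 0, "grip": 1},
  {"delta_pos": [0, 0, 0], "yaw": 0, "grip": 1},
  {"delta_pos": [0, 0, 0], "yaw": 0, "grip": 1},
])

```text
clock: 11.18
position: [581.5, -239.4, 262.1]
tool_rot: [[-0.996, 0.087, -0.0], [0.087, 0.996, 0.0], [0.0, 0.0, -1.0]]
force: [-1.4, -0.5, 0.1]
gripper_width: 0.303
grasp_force: 30.0
```

apply_moves([
  {"delta_pos": [1, -0.09, 0], "yaw": 0, "grip": 1},
  {"delta_pos": [0.5, -0.04, 0], "yaw": 0, "grip": 1},
  {"delta_pos": [0, 0, 0], "yaw": 0, "grip": 1},
  {"delta_pos": [0, 0, 0], "yaw": 0, "grip": 1},
])

```text
clock: 11.52
position: [583.0, -239.5, 262.2]
tool_rot: [[-0.996, 0.087, -0.0], [0.087, 0.996, 0.0], [0.0, 0.0, -1.0]]
force: [0.0, -0.3, -1.3]
gripper_width: 0.302
grasp_force: 30.0
```

apply_moves([
  {"delta_pos": [0.5, -0.04, 0], "yaw": 0, "grip": 1},
  {"delta_pos": [0.5, -0.04, 0], "yaw": 0, "grip": 1},
  {"delta_pos": [0, 0, 0], "yaw": 0, "grip": 1},
  {"delta_pos": [0, 0, 0], "yaw": 0, "grip": 1},
])

```text
clock: 11.85
position: [584.0, -239.6, 262.3]
tool_rot: [[-0.996, 0.087, -0.0], [0.087, 0.996, 0.0], [0.0, 0.0, -1.0]]
force: [-0.3, 0.1, -2.1]
gripper_width: 0.303
grasp_force: 30.0
```

apply_moves([
  {"delta_pos": [1, -0.09, -0.2], "yaw": 0, "grip": 1},
  {"delta_pos": [0, 0, 0], "yaw": 0, "grip": 1},
  {"delta_pos": [0, 0, 0], "yaw": 0, "grip": 1},
])

```text
clock: 12.1
position: [584.5, -239.8, 262.2]
tool_rot: [[-0.996, 0.087, -0.001], [0.087, 0.996, 0.0], [0.001, 0.0, -1.0]]
force: [-3.0, 0.8, -1.9]
gripper_width: 0.305
grasp_force: 30.0
```

apply_moves([
  {"delta_pos": [1, -0.09, 0], "yaw": 0, "grip": 1},
  {"delta_pos": [0, 0, 0], "yaw": 0, "grip": 1},
  {"delta_pos": [0, 0, 0], "yaw": 0, "grip": 1},
])

```text
clock: 12.35
position: [584.9, -239.8, 262.2]
tool_rot: [[-0.996, 0.087, -0.002], [0.087, 0.996, 0.0], [0.002, 0.0, -1.0]]
force: [-5.3, 0.1, -0.3]
gripper_width: 0.311
grasp_force: 30.0
```

apply_moves([
  {"delta_pos": [0.6, -0.05, -0.2], "yaw": 0, "grip": 1},
  {"delta_pos": [0, 0, 0], "yaw": 0, "grip": 1},
  {"delta_pos": [0, 0, 0], "yaw": 0, "grip": 1},
  {"delta_pos": [0, 0, 0], "yaw": 0, "grip": 1},
  {"delta_pos": [0, 0, 0], "yaw": 0, "grip": 1},
])

```text
clock: 12.77
position: [585.1, -239.9, 262.1]
tool_rot: [[-0.996, 0.087, -0.003], [0.087, 0.996, 0.0], [0.003, 0.0, -1.0]]
force: [-7.8, 2.1, 2.4]
gripper_width: 0.306
grasp_force: 30.0
```

apply_moves([
  {"delta_pos": [0, 0, 0], "yaw": 0, "grip": 1},
  {"delta_pos": [0, 0, 0], "yaw": 0, "grip": 1},
  {"delta_pos": [-1, 0.09, 0], "yaw": 0, "grip": 1},
  {"delta_pos": [-0.8, 0.07, 0], "yaw": 0, "grip": 1},
  {"delta_pos": [0, 0, 0], "yaw": 0, "grip": 1},
  {"delta_pos": [0, 0, 0], "yaw": 0, "grip": 1},
])

```text
clock: 13.27
position: [584.5, -239.8, 262.1]
tool_rot: [[-0.996, 0.087, -0.001], [0.087, 0.996, 0.0], [0.001, -0.0, -1.0]]
force: [-5.1, 1.4, 0.7]
gripper_width: 0.306
grasp_force: 30.0
```

apply_moves([
  {"delta_pos": [0, 0, 0], "yaw": 0, "grip": 0.6},
  {"delta_pos": [0, 0, 0], "yaw": 0, "grip": 0.5},
  {"delta_pos": [0, 0, 0], "yaw": 0, "grip": 0.4},
  {"delta_pos": [0, 0, 0], "yaw": 0, "grip": 0.4},
  {"delta_pos": [0, 0, 0], "yaw": 0, "grip": 0.4},
])

```text
clock: 13.68
position: [585.2, -239.8, 262.2]
tool_rot: [[-0.996, 0.087, 0.001], [0.087, 0.996, -0.0], [-0.001, -0.0, -1.0]]
force: [-0.8, 0.0, 1.1]
gripper_width: 0.585
grasp_force: 0.0
```

apply_moves([
  {"delta_pos": [0, 0, 8], "yaw": 0, "grip": 0.35},
  {"delta_pos": [0, 0, 20], "yaw": 0, "grip": 0.35},
  {"delta_pos": [0, 0, 22], "yaw": 0, "grip": 0.35},
  {"delta_pos": [0, 20, 0], "yaw": 0, "grip": 0.35},
  {"delta_pos": [2, 38, 0], "yaw": 0.01, "grip": 0.35},
  {"delta_pos": [2, 40, 0], "yaw": 0.01, "grip": 0.35},
  {"delta_pos": [2, 40, 0], "yaw": 0.01, "grip": 0.35},
  {"delta_pos": [2, 40, 0], "yaw": 0.01, "grip": 0.35},
  {"delta_pos": [2, 40, 0], "yaw": 0.01, "grip": 0.35},
  {"delta_pos": [2, 40, 0], "yaw": 0.01, "grip": 0.35},
])

```text
clock: 14.52
position: [596.7, 20.1, 313.2]
tool_rot: [[-1.0, 0.026, 0.001], [0.026, 1.0, 0.0], [-0.001, 0.0, -1.0]]
force: [1.2, -0.2, -0.9]
gripper_width: 0.652
grasp_force: 0.0
```

apply_moves([
  {"delta_pos": [2, 40, 0], "yaw": 0.01, "grip": 0.35},
  {"delta_pos": [1.2, 40, 0], "yaw": 0.01, "grip": 0.35},
  {"delta_pos": [0, 38, 0], "yaw": 0.01, "grip": 0.35},
  {"delta_pos": [0, 30, 0], "yaw": 0.0086, "grip": 0.35},
  {"delta_pos": [0, 15, 0], "yaw": 0, "grip": 0.35},
  {"delta_pos": [0, 5.7, 0], "yaw": 0, "grip": 0.35},
  {"delta_pos": [0, 0, 0], "yaw": 0, "grip": 0.35},
  {"delta_pos": [0, 0, 0], "yaw": 0, "grip": 0.35},
])

```text
clock: 15.18
position: [600.0, 186.3, 312.3]
tool_rot: [[-1.0, -0.012, 0.0], [-0.012, 1.0, -0.0], [-0.0, -0.0, -1.0]]
force: [-0.0, 0.2, 0.3]
gripper_width: 0.649
grasp_force: 0.0
```

```bash
python3 - <<'E'
from h import *
import pickle
c=ctrl.calibration("wrist");im=ctrl.get_image("wrist");o=ctrl.observe()
s=ctrl.get_image("scene")
print(o["clock"],o["position"].round(2),o["tool_rot"][:,0].round(4))
cv2.imwrite("pics/m4.png",np.hstack([cv2.resize(im[160:460,180:480],(400,400)),cv2.resize(s[240:440,190:390],(400,400),interpolation=3)]))
E
```

```text
15.2333 [600.04 185.84 312.36] [-9.999e-01 -1.100e-02 -2.000e-04]
```

View pics/m4.png

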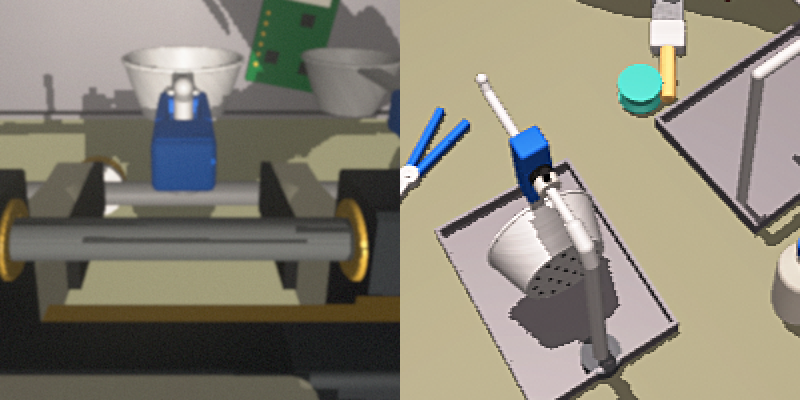

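The view shows the large hanging against the collar at (530,160). The medium's handle at (183,160) is centred between the fingers. I'll descend and grip.

apply_moves([
  {"delta_pos": [0, 0, -20], "yaw": 0, "grip": 0.35},
  {"delta_pos": [0, 0, -18], "yaw": 0, "grip": 0.35},
  {"delta_pos": [0, 0, -8], "yaw": 0, "grip": 0.4},
  {"delta_pos": [0, 0, -4], "yaw": 0, "grip": 0.5},
  {"delta_pos": [0, 0, 0], "yaw": 0, "grip": 0.7},
  {"delta_pos": [0, 0, 0], "yaw": 0, "grip": 1},
  {"delta_pos": [0, 0, 0], "yaw": 0, "grip": 1},
  {"delta_pos": [0, 0, 0], "yaw": 0, "grip": 1},
  {"delta_pos": [0, 0, 0], "yaw": 0, "grip": 1},
  {"delta_pos": [0, 0, 0], "yaw": 0, "grip": 1},
])

```text
clock: 16.12
position: [600.4, 187.0, 263.1]
tool_rot: [[-1.0, -0.012, 0.002], [-0.012, 1.0, 0.0], [-0.002, 0.0, -1.0]]
force: [0.6, -0.5, 4.1]
gripper_width: 0.304
grasp_force: 30.0
```

apply_moves([
  {"delta_pos": [0, 0, 0], "yaw": 0, "grip": 1},
  {"delta_pos": [0, 0, 0], "yaw": 0, "grip": 1},
  {"delta_pos": [0, 0, 4], "yaw": 0, "grip": 1},
  {"delta_pos": [0, 0, 5], "yaw": 0, "grip": 1},
  {"delta_pos": [0, 0, 5], "yaw": 0, "grip": 1},
  {"delta_pos": [0, 0, 0], "yaw": 0, "grip": 1},
  {"delta_pos": [0, 0, 0], "yaw": 0, "grip": 1},
])

```text
clock: 16.7
position: [600.0, 187.1, 276.2]
tool_rot: [[-1.0, -0.012, 0.0], [-0.012, 1.0, 0.0], [-0.0, 0.0, -1.0]]
force: [-0.5, 0.0, -2.9]
gripper_width: 0.304
grasp_force: 30.0
```

apply_moves([
  {"delta_pos": [-5, 0, 0], "yaw": 0, "grip": 1},
  {"delta_pos": [-10, -0.1, 0], "yaw": 0, "grip": 1},
  {"delta_pos": [-15, -0.2, 0], "yaw": 0, "grip": 1},
  {"delta_pos": [-15, -0.2, 0], "yaw": 0, "grip": 1},
  {"delta_pos": [-10, -0.1, 0], "yaw": 0, "grip": 1},
  {"delta_pos": [-5, -0.1, 0], "yaw": 0, "grip": 1},
  {"delta_pos": [0, 0, 0], "yaw": 0, "grip": 1},
])

```text
clock: 17.28
position: [538.9, 186.2, 276.6]
tool_rot: [[-1.0, -0.013, 0.001], [-0.013, 1.0, 0.001], [-0.001, 0.001, -1.0]]
force: [-0.7, -0.1, -1.7]
gripper_width: 0.305
grasp_force: 30.0
```

apply_moves([
  {"delta_pos": [-4, -10, 2], "yaw": 0, "grip": 1},
  {"delta_pos": [-8, -20, 0], "yaw": -0.01, "grip": 1},
  {"delta_pos": [-8, -30, 0], "yaw": -0.01, "grip": 1},
  {"delta_pos": [-8, -36, 0], "yaw": -0.01, "grip": 1},
  {"delta_pos": [-8, -38, 0], "yaw": -0.01, "grip": 1},
  {"delta_pos": [-8, -38, 0], "yaw": -0.01, "grip": 1},
  {"delta_pos": [-8, -38, 0], "yaw": -0.01, "grip": 1},
  {"delta_pos": [-8, -38, 0], "yaw": -0.01, "grip": 1},
  {"delta_pos": [-8, -38, 0], "yaw": -0.01, "grip": 1},
  {"delta_pos": [-8, -36, 0], "yaw": -0.01, "grip": 1},
])

```text
clock: 18.12
position: [463.3, -138.0, 278.5]
tool_rot: [[-0.997, 0.079, 0.001], [0.079, 0.997, -0.0], [-0.001, -0.0, -1.0]]
force: [1.2, 0.7, -2.0]
gripper_width: 0.308
grasp_force: 30.0
```

apply_moves([
  {"delta_pos": [-6, -30, 0], "yaw": -0.0086, "grip": 1},
  {"delta_pos": [-4, -25, 0], "yaw": 0, "grip": 1},
  {"delta_pos": [-2, -17, 0], "yaw": 0, "grip": 1},
  {"delta_pos": [0, -12, 0], "yaw": 0, "grip": 1},
  {"delta_pos": [0, -6, 0], "yaw": 0, "grip": 1},
  {"delta_pos": [0, -2.6, 0], "yaw": 0, "grip": 1},
  {"delta_pos": [0, 0, 0], "yaw": 0, "grip": 1},
  {"delta_pos": [0, 0, 0], "yaw": 0, "grip": 1},
])

```text
clock: 18.78
position: [452.0, -228.0, 278.0]
tool_rot: [[-0.996, 0.087, -0.0], [0.087, 0.996, 0.0], [0.0, 0.0, -1.0]]
force: [-0.2, -0.5, -0.9]
gripper_width: 0.311
grasp_force: 30.0
```

apply_moves([
  {"delta_pos": [4.98, -0.43, 0], "yaw": 0, "grip": 1},
  {"delta_pos": [8.96, -0.78, 0], "yaw": 0, "grip": 1},
  {"delta_pos": [4.98, -0.43, 0], "yaw": 0, "grip": 1},
  {"delta_pos": [4.98, -0.43, 0], "yaw": 0, "grip": 1},
  {"delta_pos": [4.98, -0.43, 0], "yaw": 0, "grip": 1},
  {"delta_pos": [4.98, -0.43, 0], "yaw": 0, "grip": 1},
])

```text
clock: 19.28
position: [486.5, -231.1, 277.9]
tool_rot: [[-0.996, 0.086, -0.0], [0.086, 0.996, 0.0], [0.0, 0.0, -1.0]]
force: [-0.3, -0.0, -2.2]
gripper_width: 0.308
grasp_force: 30.0
```

apply_moves([
  {"delta_pos": [4.98, -0.43, 0], "yaw": 0, "grip": 1},
  {"delta_pos": [4.98, -0.43, 0], "yaw": 0, "grip": 1},
  {"delta_pos": [4.98, -0.43, 0], "yaw": 0, "grip": 1},
  {"delta_pos": [4.98, -0.43, 0], "yaw": 0, "grip": 1},
  {"delta_pos": [6.97, -0.61, 0], "yaw": 0, "grip": 1},
  {"delta_pos": [6.97, -0.61, 0], "yaw": 0, "grip": 1},
  {"delta_pos": [0, 0, 0], "yaw": 0, "grip": 1},
])

```text
clock: 19.87
position: [521.0, -234.4, 277.8]
tool_rot: [[-0.996, 0.087, 0.0], [0.087, 0.996, -0.0], [-0.0, -0.0, -1.0]]
force: [0.4, 0.6, -2.0]
gripper_width: 0.304
grasp_force: 30.0
```

apply_moves([
  {"delta_pos": [0, 0, -5], "yaw": 0, "grip": 1},
  {"delta_pos": [0, 0, -5], "yaw": 0, "grip": 1},
  {"delta_pos": [0, 0, -3], "yaw": 0, "grip": 1},
  {"delta_pos": [0, 0, -1], "yaw": 0, "grip": 1},
  {"delta_pos": [0, 0, 0], "yaw": 0, "grip": 1},
  {"delta_pos": [0, 0, 0], "yaw": 0, "grip": 1},
])

```text
clock: 20.37
position: [519.6, -234.3, 264.2]
tool_rot: [[-0.996, 0.087, 0.0], [0.087, 0.996, -0.0], [-0.0, -0.0, -1.0]]
force: [-0.1, 0.5, -0.5]
gripper_width: 0.308
grasp_force: 30.0
```

apply_moves([
  {"delta_pos": [0, 0, -0.5], "yaw": 0, "grip": 1},
  {"delta_pos": [0, 0, -0.5], "yaw": 0, "grip": 1},
  {"delta_pos": [0, 0, 0], "yaw": 0, "grip": 1},
  {"delta_pos": [0, 0, 0], "yaw": 0, "grip": 1},
])

```text
clock: 20.7
position: [519.7, -234.3, 263.2]
tool_rot: [[-0.996, 0.087, 0.0], [0.087, 0.996, -0.0], [-0.0, -0.0, -1.0]]
force: [-0.2, 0.3, -0.3]
gripper_width: 0.306
grasp_force: 30.0
```

apply_moves([
  {"delta_pos": [0, 0, -0.4], "yaw": 0, "grip": 1},
  {"delta_pos": [0, 0, 0], "yaw": 0, "grip": 1},
  {"delta_pos": [0, 0, 0], "yaw": 0, "grip": 1},
])

```text
clock: 20.95
position: [519.7, -234.3, 263.1]
tool_rot: [[-0.996, 0.087, 0.0], [0.087, 0.996, -0.0], [-0.0, -0.0, -1.0]]
force: [-1.0, 0.6, 2.0]
gripper_width: 0.307
grasp_force: 30.0
```

apply_moves([
  {"delta_pos": [4.98, -0.43, 0], "yaw": 0, "grip": 1},
  {"delta_pos": [4.98, -0.43, 0], "yaw": 0, "grip": 1},
  {"delta_pos": [4.98, -0.43, 0], "yaw": 0, "grip": 1},
  {"delta_pos": [2.99, -0.26, 0], "yaw": 0, "grip": 1},
  {"delta_pos": [0, 0, 0], "yaw": 0, "grip": 1},
])

```text
clock: 21.37
position: [538.9, -236.2, 263.1]
tool_rot: [[-0.996, 0.086, 0.001], [0.086, 0.996, -0.001], [-0.001, -0.001, -1.0]]
force: [-1.1, -0.4, 4.2]
gripper_width: 0.31
grasp_force: 30.0
```

apply_moves([
  {"delta_pos": [0, 0, 0.5], "yaw": 0, "grip": 1},
  {"delta_pos": [4.98, -0.43, 0], "yaw": 0, "grip": 1},
  {"delta_pos": [4.98, -0.43, 0], "yaw": 0, "grip": 1},
  {"delta_pos": [4.98, -0.43, 0], "yaw": 0, "grip": 1},
  {"delta_pos": [1.99, -0.17, 0], "yaw": 0, "grip": 1},
  {"delta_pos": [0, 0, 0], "yaw": 0, "grip": 1},
  {"delta_pos": [0, 0, 0], "yaw": 0, "grip": 1},
])

```text
clock: 21.95
position: [555.4, -237.4, 263.1]
tool_rot: [[-0.996, 0.087, 0.001], [0.087, 0.996, -0.0], [-0.001, -0.0, -1.0]]
force: [2.2, -1.2, 1.3]
gripper_width: 0.304
grasp_force: 30.0
```

apply_moves([
  {"delta_pos": [1, -0.09, 0.2], "yaw": 0, "grip": 1},
  {"delta_pos": [1, -0.09, 0], "yaw": 0, "grip": 1},
  {"delta_pos": [0, 0, 0], "yaw": 0, "grip": 1},
  {"delta_pos": [0, 0, 0], "yaw": 0, "grip": 1},
])

```text
clock: 22.28
position: [556.3, -237.3, 263.2]
tool_rot: [[-0.996, 0.087, -0.0], [0.087, 0.996, 0.0], [0.0, 0.0, -1.0]]
force: [-1.6, 0.4, 0.8]
gripper_width: 0.304
grasp_force: 30.0
```

apply_moves([
  {"delta_pos": [1, -0.09, 0], "yaw": 0, "grip": 1},
  {"delta_pos": [1, -0.09, 0], "yaw": 0, "grip": 1},
  {"delta_pos": [0, 0, 0], "yaw": 0, "grip": 1},
  {"delta_pos": [0, 0, 0], "yaw": 0, "grip": 1},
])

```text
clock: 22.62
position: [558.7, -237.5, 263.2]
tool_rot: [[-0.996, 0.087, 0.0], [0.087, 0.996, 0.0], [-0.0, 0.0, -1.0]]
force: [0.2, 0.6, -0.7]
gripper_width: 0.304
grasp_force: 30.0
```

apply_moves([
  {"delta_pos": [1, -0.09, 0], "yaw": 0, "grip": 1},
  {"delta_pos": [0, 0, 0], "yaw": 0, "grip": 1},
  {"delta_pos": [0, 0, 0], "yaw": 0, "grip": 1},
])

```text
clock: 22.87
position: [559.7, -237.6, 263.2]
tool_rot: [[-0.996, 0.087, 0.0], [0.087, 0.996, 0.0], [-0.0, 0.0, -1.0]]
force: [0.3, -0.1, -1.2]
gripper_width: 0.309
grasp_force: 30.0
```

apply_moves([
  {"delta_pos": [1, -0.09, 0], "yaw": 0, "grip": 1},
  {"delta_pos": [0, 0, 0], "yaw": 0, "grip": 1},
  {"delta_pos": [0, 0, 0], "yaw": 0, "grip": 1},
])

```text
clock: 23.12
position: [560.3, -237.7, 263.2]
tool_rot: [[-0.996, 0.087, -0.001], [0.087, 0.996, 0.0], [0.001, 0.0, -1.0]]
force: [-1.8, 1.4, -0.6]
gripper_width: 0.303
grasp_force: 30.0
```

apply_moves([
  {"delta_pos": [0.7, -0.06, -0.2], "yaw": 0, "grip": 1},
  {"delta_pos": [0, 0, 0], "yaw": 0, "grip": 1},
  {"delta_pos": [0, 0, 0], "yaw": 0, "grip": 1},
])

```text
clock: 23.37
position: [560.5, -237.8, 263.2]
tool_rot: [[-0.996, 0.087, -0.001], [0.087, 0.996, 0.0], [0.001, 0.0, -1.0]]
force: [-4.8, 1.6, 1.0]
gripper_width: 0.303
grasp_force: 30.0
```

apply_moves([
  {"delta_pos": [0.5, -0.04, 0], "yaw": 0, "grip": 1},
  {"delta_pos": [0.4, -0.03, 0], "yaw": 0, "grip": 1},
  {"delta_pos": [0, 0, 0], "yaw": 0, "grip": 1},
  {"delta_pos": [0, 0, 0], "yaw": 0, "grip": 1},
  {"delta_pos": [0, 0, 0], "yaw": 0, "grip": 1},
])

```text
clock: 23.78
position: [560.8, -237.8, 263.2]
tool_rot: [[-0.996, 0.087, -0.003], [0.087, 0.996, 0.0], [0.003, 0.0, -1.0]]
force: [-7.0, 2.3, 3.2]
gripper_width: 0.305
grasp_force: 30.0
```

apply_moves([
  {"delta_pos": [0, 0, 0], "yaw": 0, "grip": 1},
  {"delta_pos": [0, 0, 0], "yaw": 0, "grip": 1},
  {"delta_pos": [0, 0, 0], "yaw": 0, "grip": 1},
])

```text
clock: 24.03
position: [560.8, -237.8, 263.2]
tool_rot: [[-0.996, 0.087, -0.002], [0.087, 0.996, 0.0], [0.002, 0.0, -1.0]]
force: [-7.5, 2.0, 3.4]
gripper_width: 0.309
grasp_force: 30.0
```

apply_moves([
  {"delta_pos": [0.4, -0.03, 0.2], "yaw": 0, "grip": 1},
  {"delta_pos": [0, 0, 0], "yaw": 0, "grip": 1},
  {"delta_pos": [0, 0, 0], "yaw": 0, "grip": 1},
  {"delta_pos": [0, 0, 0], "yaw": 0, "grip": 1},
  {"delta_pos": [0, 0, 0], "yaw": 0, "grip": 1},
])

```text
clock: 24.45
position: [560.9, -237.8, 263.2]
tool_rot: [[-0.996, 0.087, -0.003], [0.087, 0.996, 0.0], [0.003, 0.0, -1.0]]
force: [-8.3, 2.6, 3.3]
gripper_width: 0.306
grasp_force: 30.0
```

apply_moves([
  {"delta_pos": [-1, 0.09, 0], "yaw": 0, "grip": 1},
  {"delta_pos": [-0.8, 0.07, 0], "yaw": 0, "grip": 1},
  {"delta_pos": [0, 0, 0], "yaw": 0, "grip": 1},
  {"delta_pos": [0, 0, 0], "yaw": 0, "grip": 0.6},
  {"delta_pos": [0, 0, 0], "yaw": 0, "grip": 0.5},
  {"delta_pos": [0, 0, 0], "yaw": 0, "grip": 0.4},
  {"delta_pos": [0, 0, 0], "yaw": 0, "grip": 0.4},
  {"delta_pos": [0, 0, 0], "yaw": 0, "grip": 0.35},
])

```text
clock: 25.12
position: [561.1, -237.9, 263.5]
tool_rot: [[-0.996, 0.087, 0.001], [0.087, 0.996, -0.0], [-0.001, -0.0, -1.0]]
force: [0.2, 0.1, 0.8]
gripper_width: 0.613
grasp_force: 0.0
```

apply_moves([
  {"delta_pos": [0, 0, 8], "yaw": 0, "grip": 0.35},
  {"delta_pos": [0, 0, 20], "yaw": 0, "grip": 0.35},
  {"delta_pos": [0, 0, 22], "yaw": 0, "grip": 0.35},
  {"delta_pos": [0, 20, 0], "yaw": 0, "grip": 0.35},
  {"delta_pos": [3, 36, 0], "yaw": 0.01, "grip": 0.35},
  {"delta_pos": [3, 40, 0], "yaw": 0.01, "grip": 0.35},
  {"delta_pos": [3, 40, 0], "yaw": 0.01, "grip": 0.35},
  {"delta_pos": [3, 40, 0], "yaw": 0.01, "grip": 0.35},
  {"delta_pos": [3, 40, 0], "yaw": 0.01, "grip": 0.35},
  {"delta_pos": [3, 40, 0], "yaw": 0.01, "grip": 0.35},
])

```text
clock: 25.95
position: [578.7, 20.1, 314.5]
tool_rot: [[-1.0, 0.026, 0.001], [0.026, 1.0, 0.0], [-0.001, 0.0, -1.0]]
force: [2.0, -1.1, -0.2]
gripper_width: 0.653
grasp_force: 0.0
```

apply_moves([
  {"delta_pos": [3, 40, 0], "yaw": 0.01, "grip": 0.35},
  {"delta_pos": [3, 40, 0], "yaw": 0.01, "grip": 0.35},
  {"delta_pos": [3, 40, 0], "yaw": 0.01, "grip": 0.35},
  {"delta_pos": [3, 40, 0], "yaw": 0.0086, "grip": 0.35},
  {"delta_pos": [3, 40, 0], "yaw": 0, "grip": 0.35},
  {"delta_pos": [3, 40, 0], "yaw": 0, "grip": 0.35},
  {"delta_pos": [1.1, 30, 0], "yaw": 0, "grip": 0.35},
  {"delta_pos": [0, 17, 0], "yaw": 0, "grip": 0.35},
  {"delta_pos": [0, 8, 0], "yaw": 0, "grip": 0.35},
  {"delta_pos": [0, 2.9, 0], "yaw": 0, "grip": 0.35},
])

```text
clock: 26.78
position: [597.7, 317.2, 313.3]
tool_rot: [[-1.0, -0.013, -0.0], [-0.013, 1.0, -0.0], [0.0, -0.0, -1.0]]
force: [0.3, 0.8, 0.1]
gripper_width: 0.65
grasp_force: 0.0
```

apply_moves([
  {"delta_pos": [0, 0, 0], "yaw": 0, "grip": 0.35},
  {"delta_pos": [0, 0, 0], "yaw": 0, "grip": 0.35},
])

```text
clock: 26.95
position: [598.0, 315.0, 313.8]
tool_rot: [[-1.0, -0.011, 0.0], [-0.011, 1.0, 0.0], [-0.0, 0.0, -1.0]]
force: [-0.0, 0.2, 0.3]
gripper_width: 0.65
grasp_force: 0.0
```

```bash
python3 - <<'E'
from h import *
c=ctrl.calibration("wrist");im=ctrl.get_image("wrist");o=ctrl.observe()
s=ctrl.get_image("scene")
print(o["clock"],o["position"].round(2),o["tool_rot"][:,0].round(4))
cv2.imwrite("pics/m5.png",np.hstack([cv2.resize(im[160:460,180:480],(400,400)),cv2.resize(s[240:440,190:390],(400,400),interpolation=3)]))
E
```

```text
27.0 [598.03 314.78 313.9 ] [-9.999e-01 -1.070e-02 -4.000e-04]
```

View pics/m5.png

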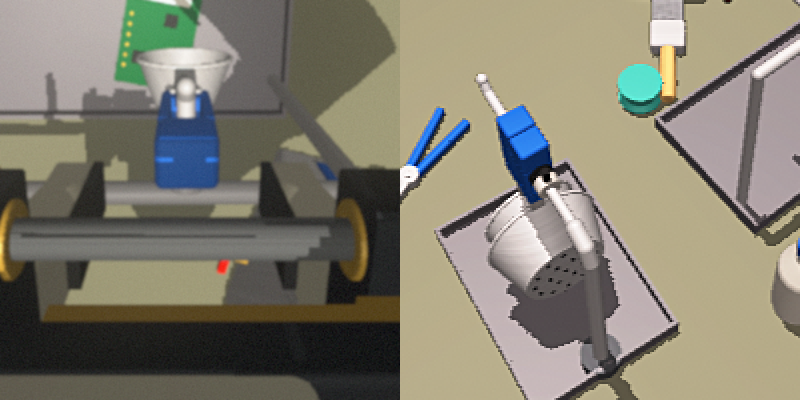

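The medium and large are nested close up on the hook, at right. The small's handle at (187,160) sits about 2 mm to the +y side of centre, so I shift and grip.

apply_moves([
  {"delta_pos": [0, 1.5, -20], "yaw": 0, "grip": 0.35},
  {"delta_pos": [0, 0, -18], "yaw": 0, "grip": 0.35},
  {"delta_pos": [0, 0, -8], "yaw": 0, "grip": 0.35},
  {"delta_pos": [0, 0, -5], "yaw": 0, "grip": 0.4},
  {"delta_pos": [0, 0, 0], "yaw": 0, "grip": 0.5},
  {"delta_pos": [0, 0, 0], "yaw": 0, "grip": 0.7},
  {"delta_pos": [0, 0, 0], "yaw": 0, "grip": 1},
  {"delta_pos": [0, 0, 0], "yaw": 0, "grip": 1},
  {"delta_pos": [0, 0, 0], "yaw": 0, "grip": 1},
  {"delta_pos": [0, 0, 0], "yaw": 0, "grip": 1},
])

```text
clock: 27.88
position: [598.1, 317.7, 263.3]
tool_rot: [[-1.0, -0.012, 0.001], [-0.012, 1.0, 0.001], [-0.001, 0.001, -1.0]]
force: [-0.6, 0.1, 3.4]
gripper_width: 0.304
grasp_force: 30.0
```

apply_moves([
  {"delta_pos": [0, 0, 0], "yaw": 0, "grip": 1},
  {"delta_pos": [0, 0, 0], "yaw": 0, "grip": 1},
  {"delta_pos": [0, 0, 0], "yaw": 0, "grip": 1},
])

```text
clock: 28.13
position: [598.1, 317.8, 263.2]
tool_rot: [[-1.0, -0.012, 0.001], [-0.012, 1.0, 0.001], [-0.001, 0.001, -1.0]]
force: [-1.2, -0.1, 5.8]
gripper_width: 0.307
grasp_force: 30.0
```

apply_moves([
  {"delta_pos": [0, 0, 4], "yaw": 0, "grip": 1},
  {"delta_pos": [0, 0, 5], "yaw": 0, "grip": 1},
  {"delta_pos": [0, 0, 5], "yaw": 0, "grip": 1},
  {"delta_pos": [0, 0, 0], "yaw": 0, "grip": 1},
  {"delta_pos": [0, 0, 0], "yaw": 0, "grip": 1},
])

```text
clock: 28.55
position: [597.9, 317.7, 276.5]
tool_rot: [[-1.0, -0.012, 0.0], [-0.012, 1.0, 0.0], [-0.0, 0.0, -1.0]]
force: [-0.7, 0.1, -1.3]
gripper_width: 0.306
grasp_force: 30.0
```

apply_moves([
  {"delta_pos": [-5, 0, 0], "yaw": 0, "grip": 1},
  {"delta_pos": [-10, -0.1, 0], "yaw": 0, "grip": 1},
  {"delta_pos": [-15, -0.2, 0], "yaw": 0, "grip": 1},
  {"delta_pos": [-15, -0.2, 0], "yaw": 0, "grip": 1},
  {"delta_pos": [-10, -0.1, 0], "yaw": 0, "grip": 1},
  {"delta_pos": [-5, -0.1, 0], "yaw": 0, "grip": 1},
  {"delta_pos": [0, 0, 0], "yaw": 0, "grip": 1},
])

```text
clock: 29.13
position: [536.7, 317.0, 277.0]
tool_rot: [[-1.0, -0.013, 0.0], [-0.013, 1.0, 0.001], [-0.0, 0.001, -1.0]]
force: [-0.6, -0.7, -1.6]
gripper_width: 0.304
grasp_force: 30.0
```

apply_moves([
  {"delta_pos": [-4, -10, 2], "yaw": 0, "grip": 1},
  {"delta_pos": [-6, -20, 0], "yaw": -0.01, "grip": 1},
  {"delta_pos": [-6, -30, 0], "yaw": -0.01, "grip": 1},
  {"delta_pos": [-6, -36, 0], "yaw": -0.01, "grip": 1},
  {"delta_pos": [-6, -38, 0], "yaw": -0.01, "grip": 1},
  {"delta_pos": [-6, -38, 0], "yaw": -0.01, "grip": 1},
  {"delta_pos": [-6, -38, 0], "yaw": -0.01, "grip": 1},
  {"delta_pos": [-6, -38, 0], "yaw": -0.01, "grip": 1},
  {"delta_pos": [-6, -38, 0], "yaw": -0.01, "grip": 1},
  {"delta_pos": [-6, -38, 0], "yaw": -0.01, "grip": 1},
])

```text
clock: 29.97
position: [479.2, -9.3, 278.7]
tool_rot: [[-0.997, 0.079, 0.001], [0.079, 0.997, 0.0], [-0.001, 0.0, -1.0]]
force: [0.7, -0.6, -1.9]
gripper_width: 0.305
grasp_force: 30.0
```

apply_moves([
  {"delta_pos": [-6, -38, 0], "yaw": -0.0086, "grip": 1},
  {"delta_pos": [-6, -38, 0], "yaw": 0, "grip": 1},
  {"delta_pos": [-6, -38, 0], "yaw": 0, "grip": 1},
  {"delta_pos": [-6, -38, 0], "yaw": 0, "grip": 1},
  {"delta_pos": [-3.9, -30, 0], "yaw": 0, "grip": 1},
  {"delta_pos": [0, -18, 0], "yaw": 0, "grip": 1},
  {"delta_pos": [0, -11, 0], "yaw": 0, "grip": 1},
  {"delta_pos": [0, -6, 0], "yaw": 0, "grip": 1},
  {"delta_pos": [0, -4.3, 0], "yaw": 0, "grip": 1},
  {"delta_pos": [0, 0, 0], "yaw": 0, "grip": 1},
])

```text
clock: 30.8
position: [452.1, -228.5, 278.2]
tool_rot: [[-0.996, 0.087, -0.0], [0.087, 0.996, 0.0], [0.0, 0.0, -1.0]]
force: [-0.5, 1.1, -1.2]
gripper_width: 0.307
grasp_force: 30.0
```

apply_moves([
  {"delta_pos": [0, 0, 0], "yaw": 0, "grip": 1},
  {"delta_pos": [0, 0, 0], "yaw": 0, "grip": 1},
])

```text
clock: 30.97
position: [452.1, -227.6, 278.4]
tool_rot: [[-0.996, 0.086, 0.0], [0.086, 0.996, 0.0], [-0.0, 0.0, -1.0]]
force: [-0.2, 0.1, -1.2]
gripper_width: 0.307
grasp_force: 30.0
```

apply_moves([
  {"delta_pos": [4.98, -0.93, 0], "yaw": 0, "grip": 1},
  {"delta_pos": [8.96, -0.78, 0], "yaw": 0, "grip": 1},
  {"delta_pos": [4.98, -0.43, 0], "yaw": 0, "grip": 1},
  {"delta_pos": [4.98, -0.43, 0], "yaw": 0, "grip": 1},
  {"delta_pos": [4.98, -0.43, 0], "yaw": 0, "grip": 1},
  {"delta_pos": [4.98, -0.43, 0], "yaw": 0, "grip": 1},
])

```text
clock: 31.47
position: [486.4, -231.8, 278.2]
tool_rot: [[-0.996, 0.087, -0.0], [0.087, 0.996, 0.0], [0.0, 0.0, -1.0]]
force: [-0.1, -0.2, -1.3]
gripper_width: 0.307
grasp_force: 30.0
```

apply_moves([
  {"delta_pos": [4.98, -0.43, 0], "yaw": 0, "grip": 1},
  {"delta_pos": [4.98, -0.43, 0], "yaw": 0, "grip": 1},
  {"delta_pos": [4.98, -0.43, 0], "yaw": 0, "grip": 1},
  {"delta_pos": [4.98, -0.43, 0], "yaw": 0, "grip": 1},
  {"delta_pos": [4.98, -0.43, 0], "yaw": 0, "grip": 1},
  {"delta_pos": [1.99, -0.17, 0], "yaw": 0, "grip": 1},
  {"delta_pos": [0, 0, 0], "yaw": 0, "grip": 1},
  {"delta_pos": [0, 0, 0], "yaw": 0, "grip": 1},
])

```text
clock: 32.13
position: [512.6, -234.1, 278.2]
tool_rot: [[-0.996, 0.087, -0.0], [0.087, 0.996, 0.0], [0.0, 0.0, -1.0]]
force: [-0.9, -1.4, -0.5]
gripper_width: 0.306
grasp_force: 30.0
```

apply_moves([
  {"delta_pos": [0, 0, -5], "yaw": 0, "grip": 1},
  {"delta_pos": [0, 0, -5], "yaw": 0, "grip": 1},
  {"delta_pos": [0, 0, -3], "yaw": 0, "grip": 1},
  {"delta_pos": [0, 0, -1], "yaw": 0, "grip": 1},
  {"delta_pos": [0, 0, 0], "yaw": 0, "grip": 1},
  {"delta_pos": [0, 0, 0], "yaw": 0, "grip": 1},
])

```text
clock: 32.63
position: [512.9, -234.2, 264.5]
tool_rot: [[-0.996, 0.087, 0.001], [0.087, 0.996, -0.0], [-0.001, -0.0, -1.0]]
force: [1.4, 0.2, -0.8]
gripper_width: 0.306
grasp_force: 30.0
```

apply_moves([
  {"delta_pos": [0, 0, -0.5], "yaw": 0, "grip": 1},
  {"delta_pos": [0, 0, -0.5], "yaw": 0, "grip": 1},
  {"delta_pos": [0, 0, 0], "yaw": 0, "grip": 1},
  {"delta_pos": [0, 0, 0], "yaw": 0, "grip": 1},
])

```text
clock: 32.97
position: [513.0, -234.2, 263.8]
tool_rot: [[-0.996, 0.087, 0.001], [0.087, 0.996, -0.0], [-0.001, -0.0, -1.0]]
force: [2.4, -1.0, 2.1]
gripper_width: 0.312
grasp_force: 30.0
```

apply_moves([
  {"delta_pos": [2.99, 0, 0.2], "yaw": 0, "grip": 1},
  {"delta_pos": [3.98, -0.1, 0], "yaw": 0, "grip": 1},
  {"delta_pos": [0, 0, 0], "yaw": 0, "grip": 1},
  {"delta_pos": [0, 0, 0], "yaw": 0, "grip": 1},
])

```text
clock: 33.3
position: [519.8, -234.3, 263.3]
tool_rot: [[-0.996, 0.087, -0.001], [0.087, 0.996, -0.0], [0.001, -0.0, -1.0]]
force: [0.2, -1.6, 0.2]
gripper_width: 0.303
grasp_force: 30.0
```

apply_moves([
  {"delta_pos": [0, 0, -0.4], "yaw": 0, "grip": 1},
  {"delta_pos": [0, 0, 0], "yaw": 0, "grip": 1},
  {"delta_pos": [0, 0, 0], "yaw": 0, "grip": 1},
])

```text
clock: 33.55
position: [519.7, -234.3, 263.3]
tool_rot: [[-0.996, 0.087, 0.0], [0.087, 0.996, -0.0], [-0.0, -0.0, -1.0]]
force: [0.6, 0.3, 2.1]
gripper_width: 0.309
grasp_force: 30.0
```

apply_moves([
  {"delta_pos": [3.98, -0.35, 0.3], "yaw": 0, "grip": 1},
  {"delta_pos": [3.98, -0.35, 0], "yaw": 0, "grip": 1},
  {"delta_pos": [2.99, -0.26, 0], "yaw": 0, "grip": 1},
  {"delta_pos": [1, -0.09, 0], "yaw": 0, "grip": 1},
  {"delta_pos": [0, 0, 0], "yaw": 0, "grip": 1},
  {"delta_pos": [0, 0, 0], "yaw": 0, "grip": 1},
])

```text
clock: 34.05
position: [531.9, -235.3, 263.3]
tool_rot: [[-0.996, 0.087, 0.0], [0.087, 0.996, 0.0], [-0.0, 0.0, -1.0]]
force: [0.8, 0.1, -0.2]
gripper_width: 0.306
grasp_force: 30.0
```

apply_moves([
  {"delta_pos": [1, -0.09, 0.2], "yaw": 0, "grip": 1},
  {"delta_pos": [1, -0.09, 0], "yaw": 0, "grip": 1},
  {"delta_pos": [0, 0, 0], "yaw": 0, "grip": 1},
  {"delta_pos": [0, 0, 0], "yaw": 0, "grip": 1},
])

```text
clock: 34.38
position: [533.5, -235.4, 263.4]
tool_rot: [[-0.996, 0.087, -0.0], [0.087, 0.996, 0.0], [0.0, 0.0, -1.0]]
force: [-0.3, -0.9, -1.9]
gripper_width: 0.309
grasp_force: 30.0
```

apply_moves([
  {"delta_pos": [1, -0.09, 0], "yaw": 0, "grip": 1},
  {"delta_pos": [0, 0, 0], "yaw": 0, "grip": 1},
  {"delta_pos": [0, 0, 0], "yaw": 0, "grip": 1},
])

```text
clock: 34.63
position: [534.6, -235.5, 263.6]
tool_rot: [[-0.996, 0.087, -0.0], [0.087, 0.996, 0.0], [0.0, 0.0, -1.0]]
force: [-0.5, 0.7, -1.6]
gripper_width: 0.305
grasp_force: 30.0
```

apply_moves([
  {"delta_pos": [1, -0.09, -0.2], "yaw": 0, "grip": 1},
  {"delta_pos": [0, 0, 0], "yaw": 0, "grip": 1},
  {"delta_pos": [0, 0, 0], "yaw": 0, "grip": 1},
])

```text
clock: 34.88
position: [535.6, -235.6, 263.4]
tool_rot: [[-0.996, 0.087, -0.0], [0.087, 0.996, 0.0], [0.0, -0.0, -1.0]]
force: [0.0, 0.8, -0.9]
gripper_width: 0.305
grasp_force: 30.0
```

apply_moves([
  {"delta_pos": [1, -0.09, 0], "yaw": 0, "grip": 1},
  {"delta_pos": [0, 0, 0], "yaw": 0, "grip": 1},
  {"delta_pos": [0, 0, 0], "yaw": 0, "grip": 1},
])

```text
clock: 35.13
position: [536.6, -235.7, 263.4]
tool_rot: [[-0.996, 0.087, -0.0], [0.087, 0.996, 0.0], [0.0, 0.0, -1.0]]
force: [-0.8, 0.3, -1.4]
gripper_width: 0.305
grasp_force: 30.0
```

apply_moves([
  {"delta_pos": [0.8, -0.07, -0.1], "yaw": 0, "grip": 1},
  {"delta_pos": [0, 0, 0], "yaw": 0, "grip": 1},
  {"delta_pos": [0, 0, 0], "yaw": 0, "grip": 1},
])

```text
clock: 35.38
position: [536.6, -235.8, 263.3]
tool_rot: [[-0.996, 0.087, -0.001], [0.087, 0.996, 0.0], [0.001, 0.0, -1.0]]
force: [-5.6, 0.8, 1.6]
gripper_width: 0.313
grasp_force: 30.0
```

apply_moves([
  {"delta_pos": [0.8, -0.07, 0], "yaw": 0, "grip": 1},
  {"delta_pos": [0, 0, 0], "yaw": 0, "grip": 1},
  {"delta_pos": [0, 0, 0], "yaw": 0, "grip": 1},
])

```text
clock: 35.63
position: [537.0, -235.9, 263.3]
tool_rot: [[-0.996, 0.087, -0.002], [0.087, 0.996, 0.0], [0.002, 0.0, -1.0]]
force: [-7.1, 1.0, 2.0]
gripper_width: 0.303
grasp_force: 30.0
```

apply_moves([
  {"delta_pos": [0.3, -0.03, 0.1], "yaw": 0, "grip": 1},
  {"delta_pos": [0, 0, 0], "yaw": 0, "grip": 1},
  {"delta_pos": [0, 0, 0], "yaw": 0, "grip": 1},
  {"delta_pos": [0, 0, 0], "yaw": 0, "grip": 1},
  {"delta_pos": [0, 0, 0], "yaw": 0, "grip": 1},
  {"delta_pos": [0, 0, 0], "yaw": 0, "grip": 1},
])

```text
clock: 36.13
position: [537.0, -235.8, 263.3]
tool_rot: [[-0.996, 0.087, -0.003], [0.087, 0.996, 0.0], [0.003, 0.0, -1.0]]
force: [-7.6, 0.5, 2.5]
gripper_width: 0.307
grasp_force: 30.0
```

apply_moves([
  {"delta_pos": [-1, 0.09, 0], "yaw": 0, "grip": 1},
  {"delta_pos": [-0.7, 0.06, 0], "yaw": 0, "grip": 1},
  {"delta_pos": [0, 0, 0], "yaw": 0, "grip": 1},
  {"delta_pos": [0, 0, 0], "yaw": 0, "grip": 0.6},
  {"delta_pos": [0, 0, 0], "yaw": 0, "grip": 0.5},
  {"delta_pos": [0, 0, 0], "yaw": 0, "grip": 0.4},
  {"delta_pos": [0, 0, 0], "yaw": 0, "grip": 0.4},
  {"delta_pos": [0, 0, 0], "yaw": 0, "grip": 0.35},
])

```text
clock: 36.8
position: [537.1, -235.8, 263.6]
tool_rot: [[-0.996, 0.087, 0.001], [0.087, 0.996, -0.0], [-0.001, -0.0, -1.0]]
force: [-0.3, 0.2, 0.5]
gripper_width: 0.61
grasp_force: 0.0
```

apply_moves([
  {"delta_pos": [0, 0, 6], "yaw": 0, "grip": 0.35},
  {"delta_pos": [0, 0, 20], "yaw": 0, "grip": 0.35},
  {"delta_pos": [0, 0, 30], "yaw": 0, "grip": 0.35},
  {"delta_pos": [-20, 0, 25], "yaw": 0, "grip": 0.35},
  {"delta_pos": [-20, 0, 20], "yaw": 0, "grip": 0.35},
  {"delta_pos": [-20, 0, 0], "yaw": 0, "grip": 0.35},
  {"delta_pos": [0, 0, 0], "yaw": 0, "grip": 0.35},
  {"delta_pos": [0, 0, 0], "yaw": 0, "grip": 0.35},
  {"delta_pos": [0, 0, 0], "yaw": 0, "grip": 0.35},
  {"delta_pos": [0, 0, 0], "yaw": 0, "grip": 0.35},
])

```text
clock: 37.63
position: [477.2, -235.7, 364.0]
tool_rot: [[-0.996, 0.087, -0.001], [0.087, 0.996, 0.0], [0.001, 0.0, -1.0]]
force: [0.4, 0.0, -0.9]
gripper_width: 0.649
grasp_force: 0.0
```

```bash
python3 - <<'E'
from h import *
s=ctrl.get_image("scene");t=ctrl.get_image("top")
cv2.imwrite("pics/m6.png",np.hstack([cv2.resize(s[240:440,190:390],(400,400),interpolation=3),cv2.resize(t[140:260,370:490],(400,400),interpolation=3)]))
E
```

```text
(no output)
```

View pics/m6.png

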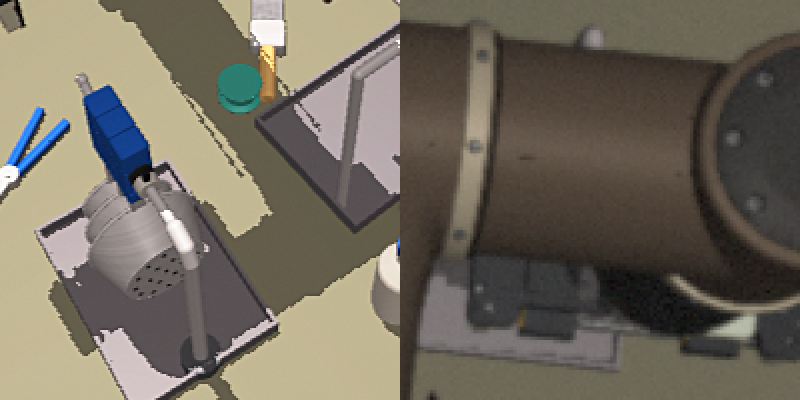

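All three handles sit tightly in a row against the collar at (120,145), with the bowls nested and upright. I'll let it settle briefly, then hand in.

apply_moves([
  {"delta_pos": [0, 0, 0], "yaw": 0, "grip": 0.35},
  {"delta_pos": [0, 0, 0], "yaw": 0, "grip": 0.35},
  {"delta_pos": [0, 0, 0], "yaw": 0, "grip": 0.35},
  {"delta_pos": [0, 0, 0], "yaw": 0, "grip": 0.35},
  {"delta_pos": [0, 0, 0], "yaw": 0, "grip": 0.35},
  {"delta_pos": [0, 0, 0], "yaw": 0, "grip": 0.35},
  {"delta_pos": [0, 0, 0], "yaw": 0, "grip": 0.35},
  {"delta_pos": [0, 0, 0], "yaw": 0, "grip": 0.35},
])

```text
clock: 38.4
position: [476.8, -235.8, 364.5]
tool_rot: [[-0.996, 0.087, 0.0], [0.087, 0.996, 0.0], [-0.0, 0.0, -1.0]]
force: [-0.4, -0.7, -0.1]
gripper_width: 0.652
grasp_force: 0.0
```

```bash
python3 -c "
from station import ctrl
print(ctrl.finish_job())"
```

```text
the job is handed in; nothing more can be done
None
```

I handed the job in at 38.4 s: the large, medium and small strainers hang nested and close up on the hook, each pushed home at about 8 N. The hand-in gave no verdict, so the result rests on force readings and the last camera view.

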